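# Gauge a blind bore and keep the reading on the height stop

## Task

Find out how deep the wide bore of the heating block is: take the steel depth rod from its slanted rest and lower it gently into the bore, without dropping or ramming it, until it touches bottom, then let go so that it stands there. Then keep the reading by sliding the pin of the height stop up until the top of its round head is level with the top of the standing rod, and let go of it. Leave the amber bottle, the beaker and the carton where they are.

Things in the scene. Friction and masses are not known exactly. Their poses are not given: they have to be found in the camera images.
- rod: Loose straight steel depth rod, round, 16 mm diameter, 170 mm long, about 0.2 kg (varies), with fine dark rings and a dark band near its upper end. Origin at the centre of its lower end face (the tip), z along the rod towards its top; the tip is tapered over the last 4 mm to 11 mm diameter. At the start it lies in the slanted rest, leaning 35 degrees from the vertical, its top towards the robot.
- rod_tip (a point): Centre of the rod's lower end face.
- rod_top (a point): Centre of the rod's flat upper end face, 170 mm from the tip along the rod.
- rest: Fixed slanted rest: black base plate 116 x 60 x 10 mm with a grey open trough that carries the rod. Origin: centre of the base's underside on the worktop; at yaw 0 the trough's upper end points to -x (towards the robot). The rod's foot stands on the trough's end stop at (+42, 0, +24) mm in this frame; from there the trough follows the rod's lower 100 mm, underneath and at both sides (29 mm wide outside); the rod's upper 70 mm stand free. The trough is open on its upper side.
- block: Fixed aluminium heating block, 74 x 104 x 95 mm high (x, y, z), on a 90 x 120 x 12 mm black foot. Origin: centre of its underside on the worktop. Its top face is at z = 95 mm. It has one wide blind bore, and two narrow wells of 7 mm that are of no concern.
- bore_mouth (a point): Centre of the wide vertical bore at the level of the block's top face, at (0, -24, 95) mm in the block's frame. The bore has 19 mm diameter with a 3 mm chamfer at its mouth and a flat rigid floor; its depth below the top face differs each time, between 43 and 81 mm, and cannot be seen. The rod standing on the bottom therefore rises 89 to 127 mm above the top face.
- stop: Fixed height stop: a dark steel base 64 x 64 x 12 mm with an upright black sleeve of 26 mm diameter whose top is at z = 100 mm. Origin: centre of its underside on the worktop.
- stop_top (a point): Centre of the flat top of the stop's round aluminium head (34 mm diameter, 25 mm tall, narrower towards its underside), which sits on the steel pin that slides straight up and down in the sleeve.
- stop_pin (a joint): Height of the sliding pin in m: 0 = head resting on the sleeve (head top at z = 125 mm), 0.110 = fully drawn out (head top at z = 235 mm). It starts low, between 0 and 0.035. Friction of about 4 N holds it wherever it is left; it can be pulled up or pushed down.
- amber_bottle: Bystander: amber reagent bottle with a black cap, 68 mm diameter, 142 mm tall, behind the work. Origin: centre of its underside.
- beaker: Bystander: glass beaker, 73 mm diameter, 92 mm tall, behind the work. Origin: centre of its underside.
- carton: Bystander: small pale printed carton, 58 x 82 x 32 mm, at the front of the worktop. Origin: centre of its underside.

How it is judged:
By the outcome, as a careful person would: the job done as asked, in the order asked, and still so for the second after the job is handed in, with the robot touching nothing.
It also fails if it takes over 59 s, if anything falls off the work surface, if the arm or the gripper's body presses on something with over 40 N, if the wrist force passes 120 N, or if a joint passes its speed limit or range.

## Robot

A 6-joint arm with a two-finger parallel gripper is mounted at the origin on a cart in front of the work surface, level with it; the furniture and walls round the work are solid. World frame = base frame: x ahead of the robot, y to its left, z up, the work surface at z = 0. Lengths are in m, angles in degrees, forces in N, time in s.
With the tool pointing down it reaches from about 0.375 to 0.9 m from the base axis. Payload 3.1 kg.
Tool frame: the origin (TCP) lies between the finger pads; the fingertips stand bot.tip_extent ahead of it and the grasp point (between the pads) lies 2 mm behind it (bot.tip_extent is the distance from the TCP to the fingertips, in m); z points along the fingers, y is the direction in which the jaws open and shut (so a half turn about z gives the same grasp; the last joint's range is limited). The gripper opens to 87 mm and grips with 3 to 60 N. Pads are 19 mm wide; open, the fingers measure 117 mm over their backs; the gripper's body (75 mm by 190 mm) begins 51 mm behind the grasp point.
Start: joints at [-73.367, 30.224, 82.088, -0, 67.689, -10.227], TCP at [0.282, -0.558, 0.24] pointing down, gripper open.
Joint ranges: [-176.69, 176.69], [-43.24, 126.21], [12.49, 139.97], [-82, 262], [0, 151.66], [-163.58, 163.58]. Speed limits (degrees/s): [159.86, 159.86, 180, 180, 180, 180].

## Interface

Orientations are given as a 3x3 rotation matrix whose columns are the frame's x, y, z axes.
In Python, from rig import bot, imaging, recognise, masks_of, mark_of gives the robot as it stands.
- The arm moves only by the tool send_rows, never from a script. Its argument "plan" is a list that holds one entry, the list of rows, each a list of 5 numbers: the shift along the world's x, y, z normalised to -1 to 1, where 1 is 0.03 m, then the turn about the world's z normalised to -1 to 1, where 1 is 0.1 rad, then the closure, from -1 (fully open) to 1 (shut). A call has 1 to 20 rows; each row shifts and turns the commanded pose from where the row before left it; what a row does not reach is not made up. A row lasts 1/10 s, in which the tool goes at most 50 mm and 8.59 degrees, less where a joint would pass 70% of its speed; a pose out of reach is approached as far as the arm can. A call with a number of a shift or a turn outside -1 to 1 is refused whole. A call with a gripper value outside its range is refused whole. The fingers move at their own pace and stop on an object; the grip force is fixed at half the most. Time passes only in rows, so rows that do not move let the fingers close. It gives the time, the measured TCP pose, the force and the opening at its end, in the units of the state.
- bot.read_state(): the state, without advancing time (a new reading comes with each control period).
- imaging.capture(name): name is "scene" or "top" or "wrist"; returns a dict with "img" (384x512x3 uint8, blue, green, red), "mtx" (3x3 intrinsics, pixels), "pose" (4x4, takes a point from camera to world coordinates); the wrist camera has in their place "T_tool_cam" (4x4, takes a point from camera to tool coordinates, whose origin is the TCP and whose axes are the flange's). Camera axes: x right, y down, z forward; pixel columns grow to the right and rows downward; lengths in m; the calibration is good to about 2 mm. A picture is of the moment at which its call begins: read the wrist's pose just before it. There is no depth.
- bot.hand_in(): hands the job in, once; it reports no verdict.
Trained networks look in the newest picture that a camera, given by its name, has taken for a name from the list of things; names that differ only in an ending like _2 or _b are one class to them, and where a whole thing is asked for, a point or a joint stands for the part that bears it (a point fixed in the world has none). Each returns a list of dicts, best first, with "conf" (0 to 1); they miss things now and then, are a little off and sometimes report something else, mostly with a low value. They report only what shows in the picture. A call takes as long as a camera call.
- recognise(camera, target): "at" ([x, y, z] in m, in world coordinates, good to about 4 mm: the middle of the surface that is visible of it).
- masks_of(camera, target): "region" (384x512 bool, what is visible of it).
- mark_of(camera, target): "at" ([x, y, z] in m, in world coordinates, good to about 4 mm: a listed point, or the origin of a listed thing).
The state is a dict: "time_s": time; "joint_positions": joint angles; "qvel": joint speeds; "tau": joint torques, N m; "position": TCP position; "tcp_rot": TCP orientation; "force": force on the tool from outside, world axes, zero at the start; "moment": the same for the moment, N m; "opening": opening from 0.0 (shut) to 1.0 (fully open).
Only numpy, scipy, OpenCV 4.12 (cv2) and the standard library are available. Lean on these libraries where they do the work, as an engineer would, in place of code of your own. Each camera call takes 0.05 s, during which the arm holds its last target.

## Working session

There is one attempt and no reset: what is moved stays moved. The work goes in short steps, Python scripts to look and compute and a tool call to move; the robot and the scene stay as the last step left them, time stands still between calls to the robot, and variables do not carry over. Pictures are saved under pics/ and viewed, and the job is handed in when it is done.

Besides the shell and the picture viewer there is one more tool, called after "Request:" in YAML: its name, and indented under it one key for each argument. send_rows: Moves the arm, as the interface text tells. Its arguments: {"type":"object","properties":{"plan":{"type":"array"}},"required":["plan"]}

```bash
ls; mkdir -p pics
python3 - <<'E'
from rig import bot, imaging, recognise, masks_of, mark_of
import cv2, numpy as np
s=bot.read_state(); print(s['time_s'],s['position'],s['tcp_rot'],s['opening'],bot.tip_extent)
for c in ['scene','top']:
    d=imaging.capture(c); cv2.imwrite(f'pics/a_{c}.png',d['img']); print(c,np.round(d['mtx'],1).tolist(),np.round(d['pose'],3).tolist())
    for n in ['rod_tip','rod_top','rest','block','bore_mouth','stop','stop_top','amber_bottle','beaker','carton']:
        print(n,[(np.round(r['at'],4).tolist(),round(r['conf'],2)) for r in mark_of(c,n)[:2]])
E
```

```text
pics
0.0 [ 0.28222267 -0.55688891  0.23857948] [[ 8.92094853e-01  4.51847753e-01 -6.17181154e-04]
 [ 4.51848020e-01 -8.92092585e-01  2.04615311e-03]
 [ 3.73966955e-04 -2.10423474e-03 -9.99997716e-01]] 0.9986398146527105 0.017
scene [[351.4, 0.0, 262.0], [0.0, 351.4, 192.0], [0.0, 0.0, 1.0]] [[-0.899, 0.391, -0.198, 0.772], [0.438, 0.797, -0.415, 0.457], [-0.004, -0.46, -0.888, 1.025], [0.0, 0.0, 0.0, 1.0]]
rod_tip [([0.6039, 0.2672, 0.0228], 0.83)]
rod_top [([0.5059, 0.2456, 0.1616], 0.68)]
rest [([0.5616, 0.2558, 0.0034], 0.87)]
block [([0.5584, 0.0506, 0.0005], 0.92)]
bore_mouth [([0.5551, 0.0304, 0.0966], 0.69)]
stop [([0.4247, -0.2672, -0.0016], 0.97)]
stop_top [([0.4277, -0.2635, 0.1391], 0.49)]
amber_bottle [([0.7407, 0.2074, -0.0017], 0.61)]
beaker [([0.78, 0.0526, -0.0011], 0.64)]
carton [([0.3991, 0.0442, -0.0014], 0.84)]
top [[348.4, 0.0, 258.3], [0.0, 348.4, 187.7], [0.0, 0.0, 1.0]] [[0.022, -0.988, 0.156, 0.407], [-1.0, -0.02, 0.014, 0.013], [-0.011, -0.156, -0.988, 1.148], [0.0, 0.0, 0.0, 1.0]]
rod_tip [([0.6029, 0.2673, 0.0239], 0.58)]
rod_top [([0.5046, 0.2416, 0.1657], 0.58)]
rest [([0.5651, 0.2527, -0.0024], 0.83)]
block [([0.56, 0.0471, 0.0021], 0.92)]
bore_mouth [([0.5498, 0.0309, 0.0983], 0.6)]
stop [([0.4286, -0.2618, 0.0032], 0.78)]
stop_top [([0.4277, -0.2602, 0.1418], 0.41)]
amber_bottle [([0.7398, 0.2104, -0.0013], 0.91), ([0.559, 0.0456, 0.0014], 0.16)]
beaker [([0.7805, 0.0506, -0.0008], 0.87)]
carton [([0.3993, 0.0425, -0.0006], 0.6)]
```

View pics/a_scene.png

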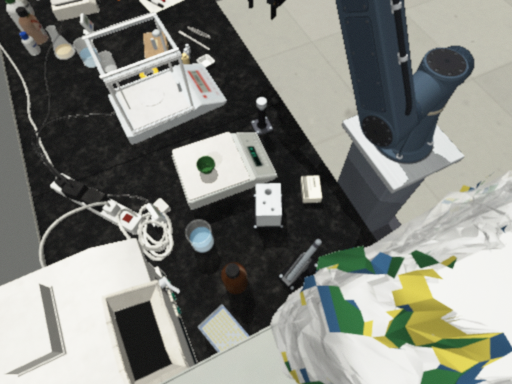

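View pics/a_top.png

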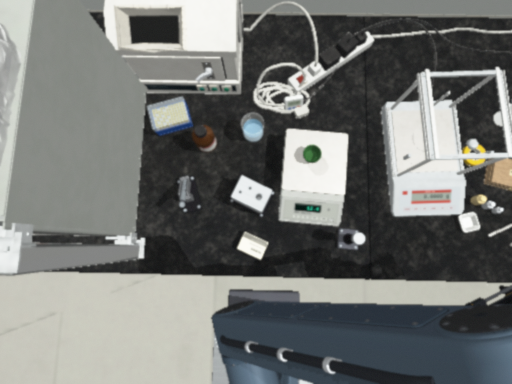

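The scene camera shows the rest with the rod at about (300,260), the block at (268,203), the stop at (262,115) and the carton at (312,188). The network positions agree with this in both views. I'll move above the rest for a wrist view.

Request:
send_rows:
  plan:
    - [[0,0.2,0.5,0,-1],[0.2,0.6,0.5,0,-1],[0.27,0.98,0.3,-0.11,-1],[0.27,0.98,0.3,-0.11,-1],[0.27,0.98,0.3,-0.11,-1],[0.27,0.98,0.3,-0.11,-1],[0.27,0.98,0.2,-0.11,-1],[0.27,0.98,0.2,-0.11,-1],[0.27,0.98,0.2,-0.11,-1],[0.27,0.98,0.1,-0.11,-1],[0.27,0.98,0.1,-0.11,-1],[0.27,0.98,0,-0.11,-1],[0.27,0.98,0,-0.11,-1],[0.27,0.98,0,-0.11,-1],[0.27,0.98,0,-0.11,-1],[0.27,0.98,0,-0.11,-1],[0.27,0.98,0,-0.11,-1],[0.27,0.98,0,-0.11,-1],[0.27,0.98,0,-0.11,-1],[0.27,0.98,0,-0.11,-1]]

```text
time_s: 3.1
position: [0.4342, -0.0029, 0.3308]
tcp_rot: [[0.964, 0.267, 0.002], [0.267, -0.964, -0.0], [0.002, 0.001, -1.0]]
force: [0.8, -0.5, 1.0]
opening: 1.002
```

Run:
```python
from rig import bot, imaging, recognise, masks_of, mark_of
import cv2, numpy as np
s=bot.read_state(); print(s['time_s'],s['position'],s['tcp_rot'])
d=imaging.capture('wrist'); cv2.imwrite('pics/b_w.png',d['img']); print(np.round(d['mtx'],1).tolist(),np.round(d['T_tool_cam'],3).tolist())
for n in ['bore_mouth','block']: print(n,[(np.round(r['at'],4).tolist(),round(r['conf'],2)) for r in mark_of('wrist',n)[:2]])
```

```text
3.1 [ 0.43421825 -0.00288373  0.33078569] [[ 9.63645242e-01  2.67179022e-01  1.79397044e-03]
 [ 2.67180152e-01 -9.63646508e-01 -4.18209339e-04]
 [ 1.61701659e-03  8.82318734e-04 -9.99998303e-01]]
[[343.8, 0.0, 263.1], [0.0, 343.8, 188.5], [0.0, 0.0, 1.0]] [[-0.001, -0.965, -0.262, 0.072], [1.0, -0.001, 0.001, 0.001], [-0.001, -0.262, 0.965, -0.145], [0.0, 0.0, 0.0, 1.0]]
bore_mouth [([0.5465, 0.0266, 0.094], 0.92)]
block [([0.5577, 0.0519, 0.0007], 0.82)]
```

View pics/b_w.png

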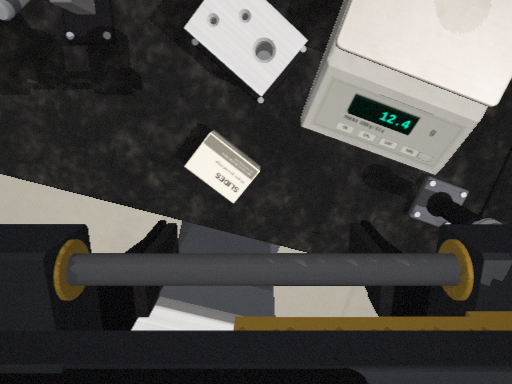

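```bash
cat > h.py <<'E'
from rig import bot, imaging, recognise, masks_of, mark_of
import cv2, numpy as np
def cam(name):
    s=bot.read_state(); d=imaging.capture(name)
    if 'pose' in d: P=d['pose']
    else:
        T=np.eye(4);T[:3,:3]=s['tcp_rot'];T[:3,3]=s['position'];P=T@d['T_tool_cam']
    return d['img'],d['mtx'],P,s
def ray(K,P,u,v,z):
    r=P[:3,:3]@np.linalg.inv(K)@[u,v,1]; return P[:3,3]+r*(z-P[2,3])/r[2]
def proj(K,P,X):
    X=np.atleast_2d(X); c=(X-P[:3,3])@P[:3,:3]; q=c@K.T; return q[:,:2]/q[:,2:]
E
python3 - <<'E'
from h import *
im,K,P,s=cam('wrist')
cv2.imwrite('pics/b_crop.png',cv2.resize(im[0:100,170:330],None,fx=5,fy=5,interpolation=cv2.INTER_CUBIC))
for uv in [(264,50),(245,15),(212.5,19)]: print(uv,ray(K,P,*uv,0.095))
E
```

```text
(264, 50) [0.54762615 0.02661252 0.095     ]
(245, 15) [0.57421847 0.05401631 0.095     ]
(212.5, 19) [0.56175479 0.08473828 0.095     ]
```

View pics/b_crop.png

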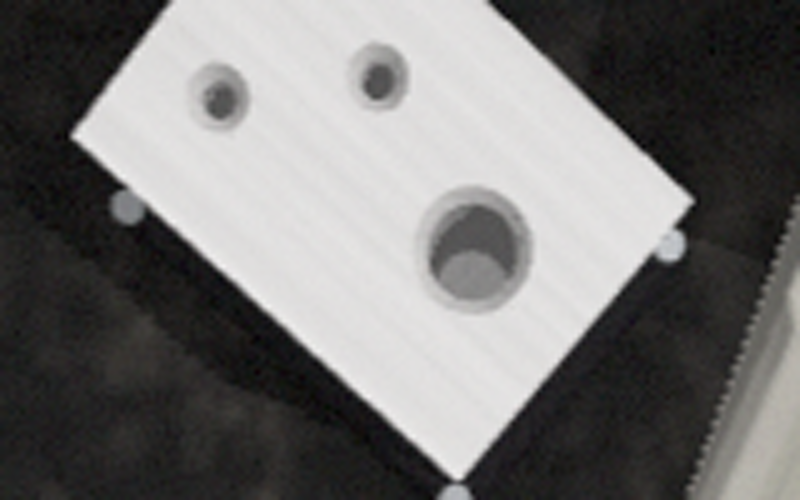

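Request:
send_rows:
  plan:
    - [[0.2,0.9,0,0,-1],[0.2,0.9,0,0,-1],[0.2,0.9,0,0,-1],[0.2,0.9,0,0,-1],[0.2,0.9,0,0,-1],[0.2,0.9,0,0,-1],[0.2,0.9,0,0,-1],[0.2,0.9,0,0,-1],[0.2,0.9,0,0,-1],[0,0,0,0,-1]]

```text
time_s: 4.3
position: [0.4892, 0.2399, 0.3299]
tcp_rot: [[0.963, 0.269, 0.001], [0.269, -0.963, 0.001], [0.002, -0.001, -1.0]]
force: [-0.2, -1.0, -0.1]
opening: 0.996
```

Run:
```python
from h import *
im,K,P,s=cam('wrist');print(s['time_s'],s['position'])
cv2.imwrite('pics/c_w.png',im)
for n in ['rod_tip','rod_top','rest']: print(n,[(np.round(r['at'],4).tolist(),round(r['conf'],2)) for r in mark_of('wrist',n)[:2]])
m=masks_of('wrist','rod'); print([x['conf'] for x in m])
np.savez('c.npz',m=m[0]['region'] if m else 0,K=K,P=P)
```

```text
4.3 [0.48924618 0.23989272 0.32992658]
rod_tip [([0.6007, 0.2723, 0.0237], 0.97)]
rod_top [([0.5054, 0.2458, 0.1634], 0.64)]
rest [([0.5596, 0.2599, -0.0018], 0.63), ([0.5046, 0.2446, 0.1595], 0.62)]
[0.58]
```

View pics/c_w.png

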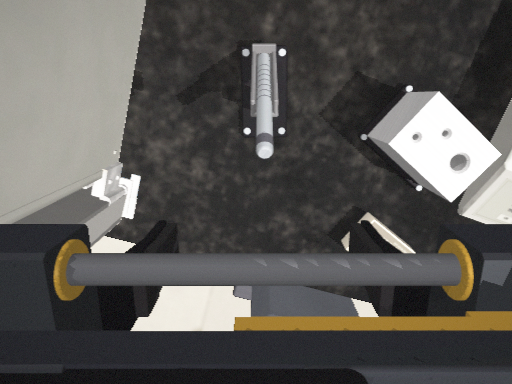

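Run:
```python
from h import *
im,K,P,s=cam('wrist')
print(bot.read_state()['tcp_rot'][:2,0])
a=ray(K,P,459,161,.095); print('bore',a)
from scipy.optimize import least_squares
m=np.load('c.npz')['m'];ys,xs=np.nonzero(m);print('mask',xs.min(),xs.max(),ys.min(),ys.max())
for y in range(ys.min(),ys.max()+1,8):
    r=xs[ys==y]; print(y,r.min(),r.max(),end='; ')
cv2.imwrite('pics/c_crop.png',cv2.resize(im[30:170,210:320],None,fx=5,fy=4.2,interpolation=cv2.INTER_CUBIC))
for px in [(0.603,.2695,.024,14),(0.602,.271,.024,15.6)]:
    x,y,z,w=px; w=np.radians(w); d=np.array([-.5736*np.cos(w),-.5736*np.sin(w),.8192]); t=np.array([x,y,z])
    print(px, proj(K,P,[t,t+.1*d,t+.17*d]).round(1).tolist(), t+.14*d)
```

```text
[0.96403112 0.26578923]
bore [0.54709177 0.02421426 0.095     ]
mask 256 274 53 158
53 262 267; 61 258 270; 69 258 270; 77 258 271; 85 257 271; 93 257 271; 101 257 271; 109 257 272; 117 257 272; 125 258 272; 133 258 272; 141 257 273; 149 256 274; 157 260 268; (0.603, 0.2695, 0.024, 14) [[261.4, 55.1], [259.9, 104.9], [258.6, 151.9]] [0.52508137 0.2500727  0.138688  ]
(0.602, 0.271, 0.024, 15.6) [[260.0, 55.5], [259.8, 105.5], [259.7, 152.5]] [0.52465419 0.24940466 0.138688  ]
```

View pics/c_crop.png

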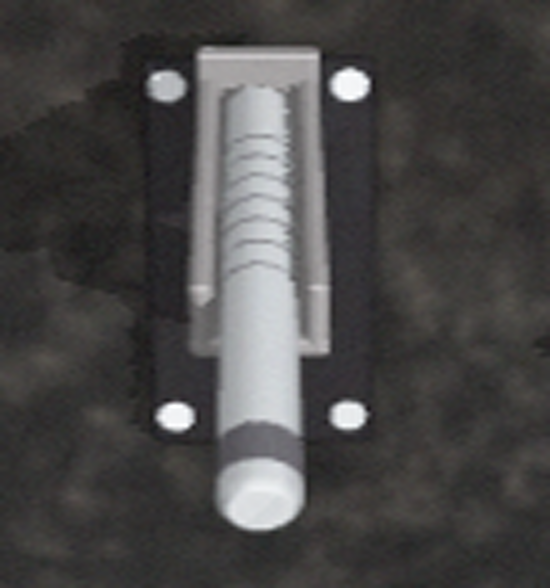

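Request:
send_rows:
  plan:
    - [[0.61,0.09,-0.5,-0.1,-1],[0.61,0.09,-0.9,0,-1],[0,0,-1,0,-1],[0,0,-1,0,-1],[0,0,-1,0,-1],[0,0,-0.8,0,-1],[0,0,-0.7,0,-1],[0,0,-0.4,0,-1],[0,0,-0.14,0,-1],[0,0,0,0,-1],[0,0,0,0,-1]]

```text
time_s: 5.7
position: [0.5256, 0.2441, 0.1374]
tcp_rot: [[0.966, 0.258, 0.002], [0.258, -0.966, 0.0], [0.002, 0.0, -1.0]]
force: [0.4, 0.3, 0.8]
opening: 1.001
```

Run:
```python
from h import *
im,K,P,s=cam('wrist');print(s['time_s'],s['position'],s['force'])
cv2.imwrite('pics/d_w.png',im)
im,K,P,s=cam('scene');cv2.imwrite('pics/d_s.png',cv2.resize(im[200:310,250:360],None,fx=5,fy=5))
```

```text
5.7 [0.52562095 0.24409379 0.1373876 ] [0.39046683 0.34367239 0.80401955]
```

View pics/d_w.png

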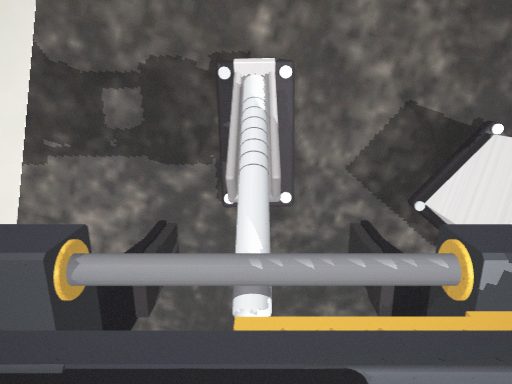

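View pics/d_s.png

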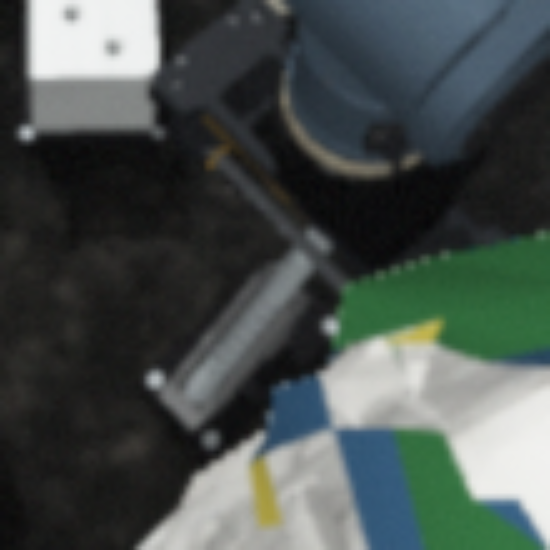

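Request:
send_rows:
  plan:
    - [[-0.03,0.13,0,0.35,-1],[0,0,0,0,-1],[0,0,0,0,1],[0,0,0,0,1],[0,0,0,0,1],[0,0,0,0,1],[0,0,0,0,1],[0,0,0,0,1]]

```text
time_s: 6.6
position: [0.5239, 0.2479, 0.1363]
tcp_rot: [[0.957, 0.291, -0.0], [0.291, -0.957, -0.0], [-0.0, -0.0, -1.0]]
force: [0.1, 0.3, -1.1]
opening: 0.54
```

Run:
```python
from h import *
im,K,P,s=cam('wrist');print(s['time_s'],s['position'],s['force'],s['moment'],s['opening'])
cv2.imwrite('pics/e_w.png',im)
```

```text
6.6 [0.52390064 0.24792717 0.136298  ] [ 0.13912521  0.33409148 -1.13990116] [0.02782298 0.03161699 0.02163062] 0.5398053140070452
```

View pics/e_w.png

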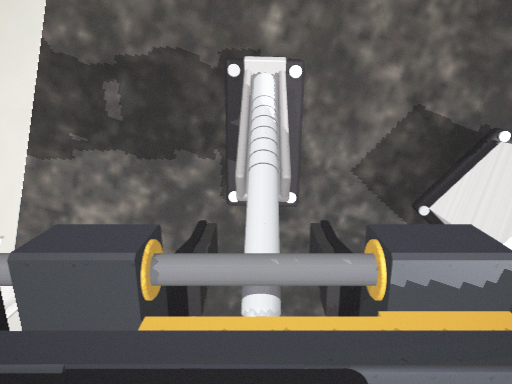

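Request:
send_rows:
  plan:
    - [[0,0,0,0,1],[0,0,0,0,1],[0,0,0,0,1],[0,0,0,0,1],[0,0,0,0,1],[0,0,0,0,1],[0,0,0,0,1]]

```text
time_s: 7.35
position: [0.5239, 0.248, 0.1364]
tcp_rot: [[0.957, 0.291, 0.0], [0.291, -0.957, -0.0], [0.0, 0.0, -1.0]]
force: [0.3, 0.2, 0.4]
opening: 0.172
```

Run:
```python
from h import *
im,K,P,s=cam('wrist');print(s['time_s'],s['position'],s['force'],s['moment'],s['opening'])
cv2.imwrite('pics/f_w.png',im)
```

```text
7.35 [0.52390724 0.24795144 0.13636107] [0.34104456 0.18446495 0.44370391] [-0.06320738 -0.03020316 -0.09990202] 0.17225961690872843
```

View pics/f_w.png

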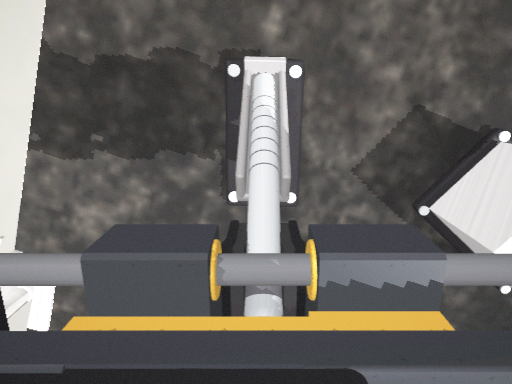

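Request:
send_rows:
  plan:
    - [[0,0,0,0,1],[0,0,0,0,1],[0,0,0.1,0,1],[0,0,0.2,0,1],[0,0,0.4,0,1],[0,0,0.5,0,1],[0,0,0.5,0,1],[0,0,0.5,0,1],[0,0,0.5,0,1],[0,0,0.3,0,1],[0,0,0,0,1],[0,0,0,0,1]]

```text
time_s: 8.6
position: [0.5236, 0.2479, 0.2264]
tcp_rot: [[0.957, 0.292, -0.0], [0.292, -0.957, -0.0], [-0.0, -0.0, -1.0]]
force: [-0.1, -0.5, -2.1]
opening: 0.173
```

Run:
```python
from h import *
im,K,P,s=cam('wrist');print(s['time_s'],s['position'],s['force'],s['moment'],s['opening'])
for n in ['rod_tip']: print(n,[(np.round(r['at'],4).tolist(),round(r['conf'],2)) for r in mark_of('wrist',n)[:2]])
cv2.imwrite('pics/g_w.png',im)
im,K,P,s=cam('scene');cv2.imwrite('pics/g_s.png',cv2.resize(im[200:310,250:360],None,fx=5,fy=5))
```

```text
8.6 [0.5235771  0.24790127 0.22636496] [-0.11124972 -0.50171334 -2.0884254 ] [-0.03139124  0.06051576 -0.02219059] 0.1734983837590083
rod_tip [([0.6019, 0.273, 0.1146], 0.8)]
```

View pics/g_w.png

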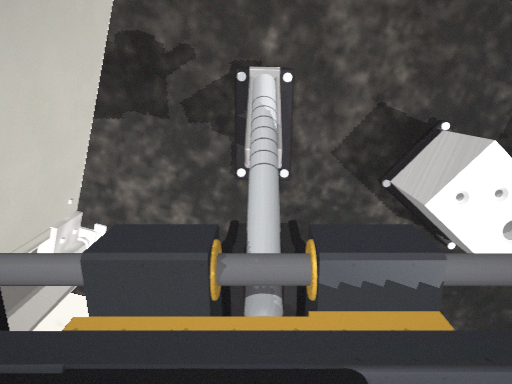

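View pics/g_s.png

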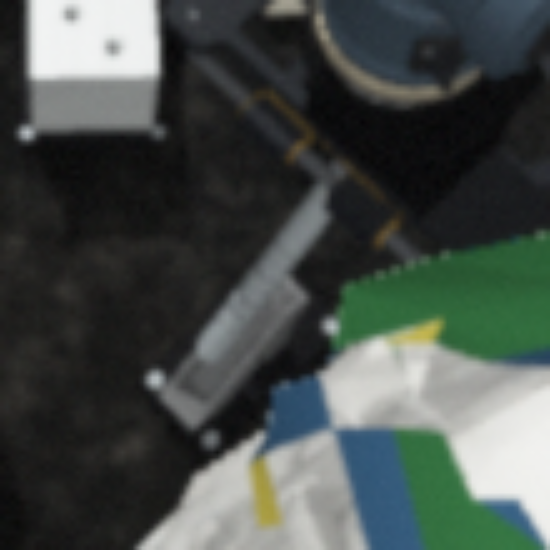

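Request:
send_rows:
  plan:
    - [[0,-0.2,0.2,0,1],[-0.1,-0.4,0.2,0,1],[-0.2,-0.8,0.2,0,1],[-0.2,-0.9,0.2,0,1],[-0.2,-0.9,0.2,0,1],[-0.2,-0.9,0,0,1],[-0.2,-0.9,0,0,1],[-0.2,-0.9,0,0,1],[-0.2,-0.9,0,0,1],[-0.2,-0.7,0,0,1],[-0.2,-0.4,0,0,1],[0,-0.1,0,0,1],[0,0,0,0,1],[0,0,0,0,1]]

```text
time_s: 10.15
position: [0.4672, 0.0085, 0.2565]
tcp_rot: [[0.956, 0.292, 0.001], [0.292, -0.956, 0.0], [0.001, -0.0, -1.0]]
force: [0.2, 0.6, -1.2]
opening: 0.174
```

Run:
```python
from h import *
im,K,P,s=cam('wrist');print(s['time_s'],s['position'],s['force'],s['moment'],s['opening'])
for n in ['rod_tip','bore_mouth']: print(n,[(np.round(r['at'],4).tolist(),round(r['conf'],2)) for r in mark_of('wrist',n)[:2]])
cv2.imwrite('pics/h_w.png',im)
im,K,P,s=cam('scene');cv2.imwrite('pics/h_s.png',cv2.resize(im[150:250,220:340],None,fx=5,fy=5))
for c in ['scene','top']:
  if c=='top': cam('top')
  for n in ['rod_tip','bore_mouth']: print(c,n,[(np.round(r['at'],4).tolist(),round(r['conf'],2)) for r in mark_of(c,n)[:2]])
```

```text
10.15 [0.46718048 0.00848661 0.25653168] [ 0.20670429  0.61955104 -1.21512406] [0.03602345 0.06800034 0.00636391] 0.17422947753345738
rod_tip [([0.543, 0.0278, 0.1438], 0.75)]
bore_mouth [([0.5481, 0.0304, 0.0985], 0.81)]
scene rod_tip [([0.5463, 0.0284, 0.1447], 0.58), ([0.451, 0.0045, 0.281], 0.53)]
scene bore_mouth [([0.5519, 0.0273, 0.0957], 0.72)]
top rod_tip [([0.7443, 0.2091, 0.0004], 0.2)]
top bore_mouth []
```

View pics/h_w.png

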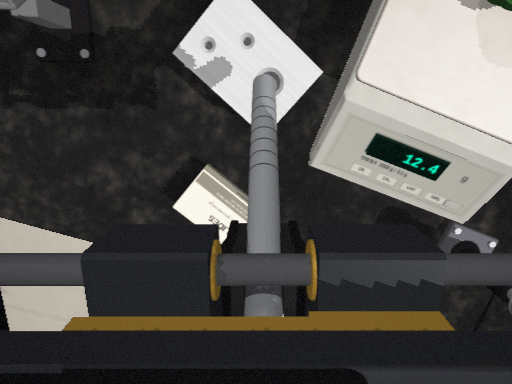

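View pics/h_s.png

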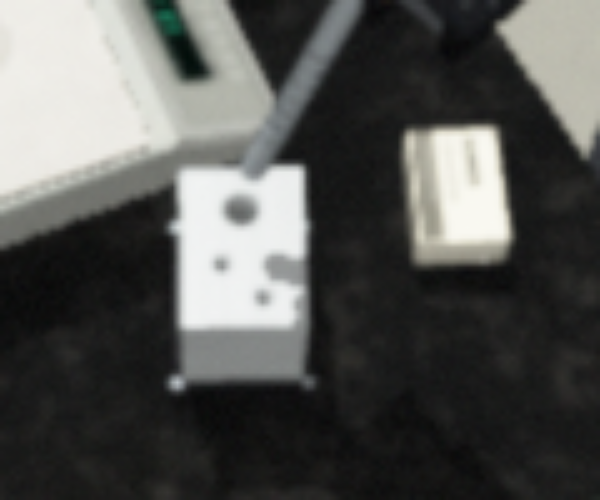

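Run:
```python
from h import *
im=cv2.imread('pics/h_w.png')
cv2.imwrite('pics/h_c.png',cv2.resize(im[50:130,220:320],None,fx=7,fy=7,interpolation=cv2.INTER_CUBIC))
im2,K,P,s=cam('wrist')
for uv in [(270.5,79),(271,78),(272,78)]: print(ray(K,P,*uv,.095))
G=s['position']+[0,0,.002]; t=G+.141*np.array([.5736*.957,.5736*.292,-.819]); print(t,proj(K,P,t))
```

```text
[0.55049938 0.02593895 0.095     ]
[0.55139704 0.0257724  0.095     ]
[0.55164418 0.02495932 0.095     ]
[0.54433582 0.03180672 0.14283154] [[261.61617286  82.10040625]]
```

View pics/h_c.png

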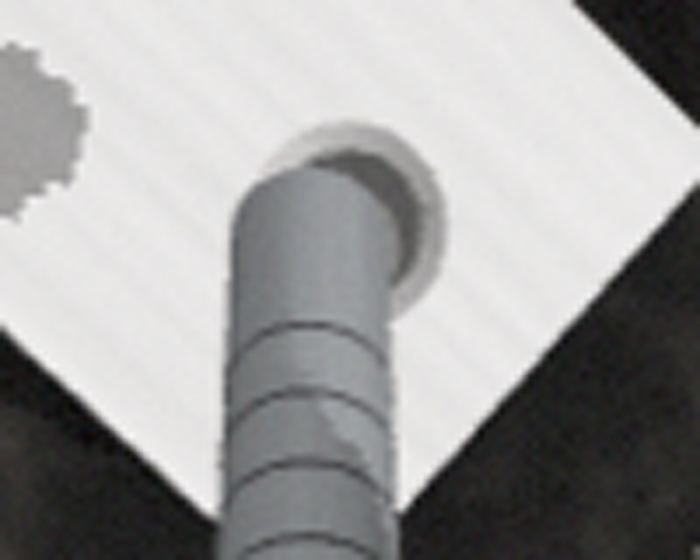

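Request:
send_rows:
  plan:
    - [[0.2,-0.11,-0.4,0,1],[0,0,-0.4,0,1],[0,0,-0.2,0,1],[0,0,0,0,1]]

```text
time_s: 11.05
position: [0.4722, 0.0047, 0.225]
tcp_rot: [[0.957, 0.291, -0.003], [0.291, -0.957, 0.001], [-0.003, -0.002, -1.0]]
force: [-0.9, 0.3, -1.7]
opening: 0.171
```

Run:
```python
from h import *
im,K,P,s=cam('wrist');print(s['time_s'],s['position'],s['force'],s['moment'],s['opening'])
cv2.imwrite('pics/i_c.png',cv2.resize(im[40:140,210:320],None,fx=7,fy=6,interpolation=cv2.INTER_CUBIC))
im,K,P,s=cam('scene');cv2.imwrite('pics/i_s.png',cv2.resize(im[170:230,240:300],None,fx=9,fy=9,interpolation=cv2.INTER_CUBIC))
```

```text
11.05 [0.47220292 0.00467821 0.22495818] [-0.88052523  0.3358565  -1.66297345] [0.03901782 0.14787544 0.01212271] 0.1710376785969455
```

View pics/i_c.png

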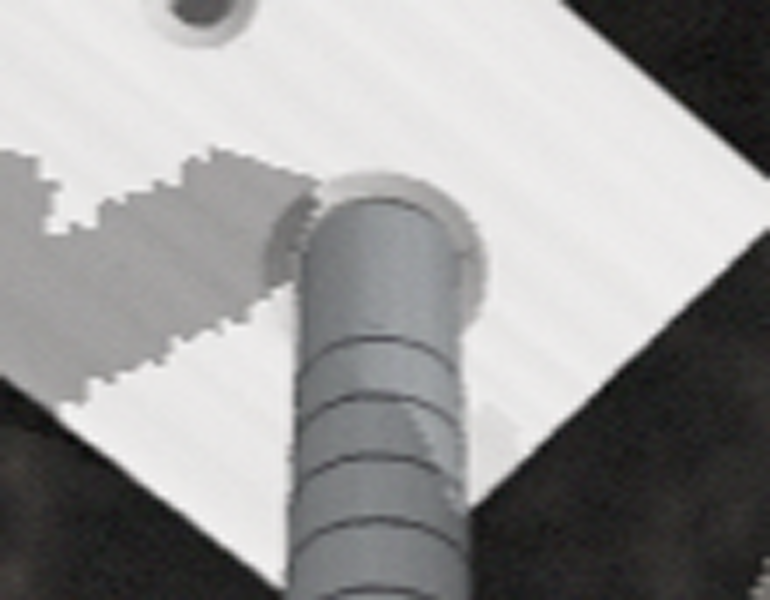

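View pics/i_s.png

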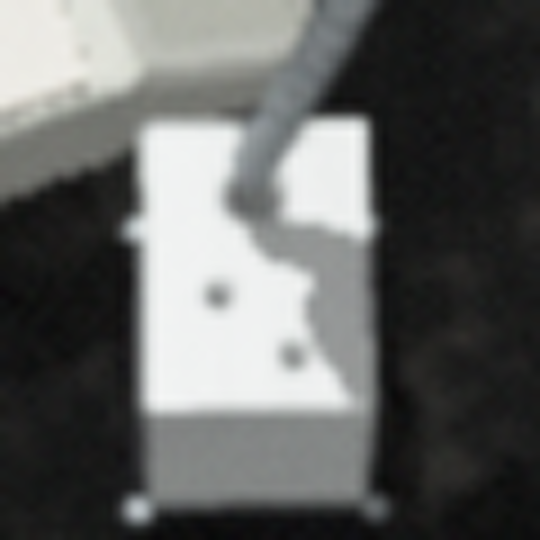

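Run:
```python
from h import *
im,K,P,s=cam('wrist')
h=s['tcp_rot'][:,0]; G=s['position']+[0,0,.002]
u=np.array([0,0,1.]); 
for L in (.138,.141,.144):
  t=G+L*(.5736*h-.8192*u); fr=t-4e-3*(.5736*h-.8192*u)+8e-3*(.8192*h+.5736*u)
  print(L,t,proj(K,P,[t,fr]))
# taper start front edge pixel seen: (264.3,73.3)
for o in range(0,12,2):
  b=t+0; c=ray(K,P,263.7,83.7,.095); 
print('bore',c,'edges',proj(K,P,[c+.0125*h,c-.0125*h,c]), 'tool xy of bore rel tcp',(c-s['position'])@s['tcp_rot'])
```

```text
0.138 [0.54873498 0.02763738 0.11502064] [[261.62242452  84.51884959]
 [261.56976933  77.72188739]]
0.141 [0.55038111 0.02813881 0.11256242] [[261.62809637  82.12146722]
 [261.57607185  75.29173088]]
0.144 [0.55202723 0.02864024 0.11010421] [[261.63368081  79.76102437]
 [261.58227373  72.90037417]]
bore [0.55029735 0.02650952 0.095     ] edges [[263.68699238  66.50405212]
 [263.71268914 100.47491966]
 [263.7         83.7       ]] tool xy of bore rel tcp [0.08036927 0.00156346 0.13106947]
```

Request:
send_rows:
  plan:
    - [[-0.03,-0.01,-0.2,0,1],[0,0,-0.2,0,1],[0,0,-0.13,0,1],[0,0,-0.1,0,1],[0,0,-0.05,0,1],[0,0,0,0,1],[0,0,0,0,1]]

```text
time_s: 11.9
position: [0.4721, 0.0044, 0.206]
tcp_rot: [[0.957, 0.292, 0.0], [0.292, -0.957, -0.0], [0.0, 0.0, -1.0]]
force: [-0.3, -0.3, -1.3]
opening: 0.17
```

Run:
```python
from h import *
im,K,P,s=cam('wrist');print(s['time_s'],s['position'],s['force'],s['moment'],s['opening'])
cv2.imwrite('pics/j_c.png',cv2.resize(im[40:140,210:320],None,fx=7,fy=6,interpolation=cv2.INTER_CUBIC))
im,K,P,s=cam('scene');cv2.imwrite('pics/j_s.png',cv2.resize(im[170:230,240:300],None,fx=9,fy=9,interpolation=cv2.INTER_CUBIC))
```

```text
11.9 [0.4721429 0.0043568 0.2060138] [-0.29375701 -0.2825849  -1.33570384] [ 0.02530137  0.06675969 -0.04714837] 0.17039060942088555
```

View pics/j_c.png

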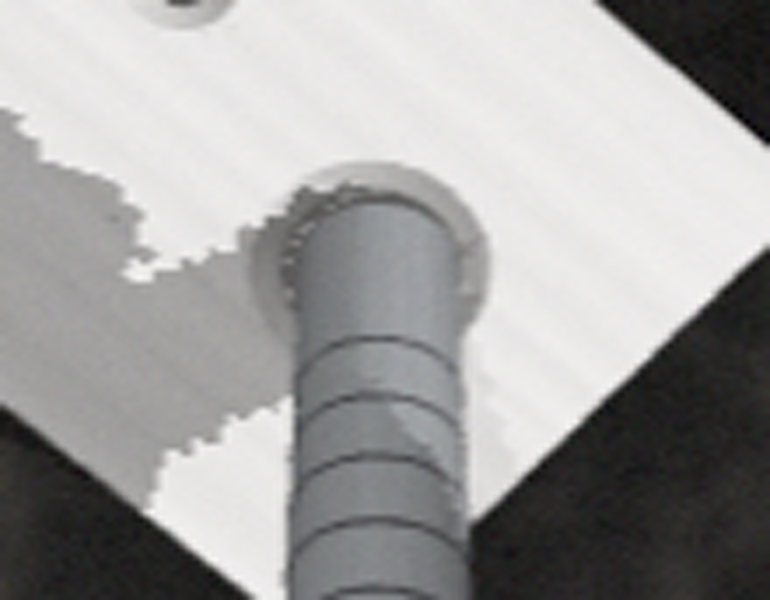

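View pics/j_s.png

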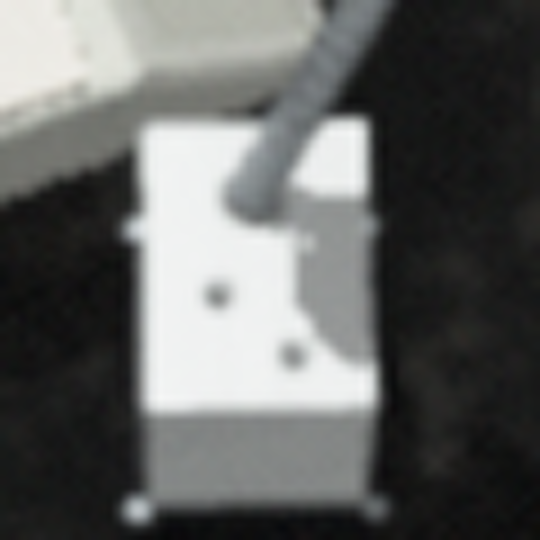

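Request:
send_rows:
  plan:
    - [[0.06,0.02,0.03,0,1],[0.12,0.036,0.06,0,1],[0.12,0.036,0.07,0,1],[0.12,0.036,0.07,0,1],[0.12,0.037,0.06,0,1],[0.13,0.039,0.055,0,1],[0.13,0.039,0.055,0,1],[0.13,0.039,0.05,0,1],[0,0,0,0,1]]

```text
time_s: 12.9
position: [0.5008, 0.0129, 0.2197]
tcp_rot: [[0.957, 0.292, 0.001], [0.292, -0.957, -0.0], [0.001, 0.001, -1.0]]
force: [-0.8, 0.2, -2.7]
opening: 0.172
```

Run:
```python
from h import *
im,K,P,s=cam('wrist');print(s['time_s'],s['position'],s['force'],s['moment'],s['opening'])
cv2.imwrite('pics/k_w.png',im)
im,K,P,s=cam('scene');cv2.imwrite('pics/k_s.png',cv2.resize(im[150:230,240:340],None,fx=7,fy=7,interpolation=cv2.INTER_CUBIC))
```

```text
12.9 [0.50081262 0.01286025 0.21971724] [-0.75327091  0.23239512 -2.69920501] [-0.01054174  0.06339023  0.01315188] 0.17186615502775238
```

View pics/k_w.png

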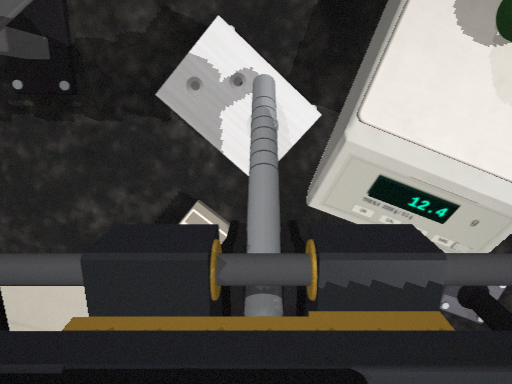

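View pics/k_s.png

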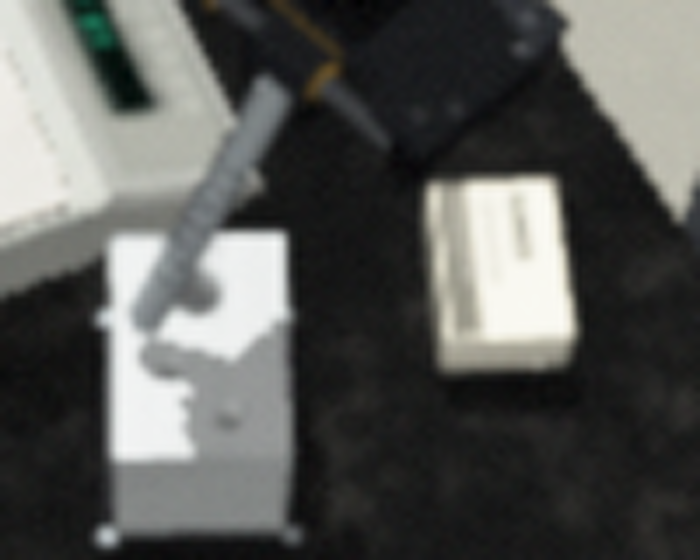

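Run:
```python
from h import *
im,K,P,s=cam('wrist')
# pose at picture b
T=np.eye(4);T[:3,:3]=[[9.63645242e-01,2.67179022e-01,1.79397044e-03],[2.67180152e-01,-9.63646508e-01,-4.18209339e-04],[1.61701659e-03,8.82318734e-04,-9.99998303e-01]];T[:3,3]=[0.43421825,-0.00288373,0.33078569]
d=imaging.capture('wrist');P0=T@d['T_tool_cam']
a,b,c=[ray(K,P0,*uv,.095) for uv in [(184.6,27.2),(261.6,96),(308.6,40.6)]]
print(a,b,c,np.linalg.norm(a-b),np.linalg.norm(c-b))
print('ab dir',np.degrees(np.arctan2(*(a-b)[1::-1])),'bc',np.degrees(np.arctan2(*(c-b)[1::-1])))
print('face mid',(a+b)/2)
```

```text
[0.54734347 0.1099241  0.095     ] [0.50294517 0.01637671 0.095     ] [ 0.56889718 -0.01566573  0.095     ] 0.1035486483314533 0.07332384129889155
ab dir 64.61062770178872 bc -25.912554696293963
face mid [0.52514432 0.0631504  0.095     ]
```

Request:
send_rows:
  plan:
    - [[0,0,0.4,0,1],[0,0,0.6,0,1],[-0.1,0.1,0.3,-0.3,1],[-0.3,0.4,0,-0.9,1],[-0.3,0.4,0,-0.9,1],[-0.3,0.4,0,-0.9,1],[-0.3,0.4,0,-0.9,1],[-0.3,0.4,0,-0.9,1],[-0.3,0.4,0,-0.9,1],[-0.3,0.4,0,-0.9,1],[-0.2,0.37,0,-0.84,1],[0,0,-0.4,0,1],[0,0,-0.6,0,1],[0,0,-0.5,0,1],[0,0,0,0,1]]

```text
time_s: 14.6
position: [0.4261, 0.1109, 0.2119]
tcp_rot: [[0.901, -0.434, -0.005], [-0.434, -0.901, 0.0], [-0.005, 0.002, -1.0]]
force: [-0.8, -0.7, -2.2]
opening: 0.172
```

Run:
```python
from h import *
im,K,P,s=cam('wrist');print(s['time_s'],s['position'],s['tcp_rot'][:2,0],s['force'],s['opening'])
cv2.imwrite('pics/l_w.png',im)
im,K,P,s=cam('scene');cv2.imwrite('pics/l_s.png',cv2.resize(im[150:240,240:340],None,fx=7,fy=6.5,interpolation=cv2.INTER_CUBIC))
```

```text
14.6 [0.42607941 0.1108956  0.21194314] [ 0.90113027 -0.43352429] [-0.76877059 -0.69309585 -2.15420055] 0.17179821760689637
```

View pics/l_w.png

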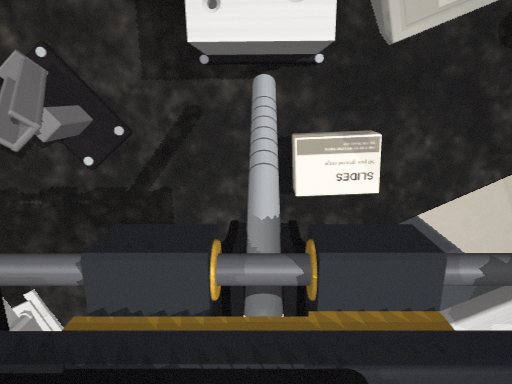

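View pics/l_s.png

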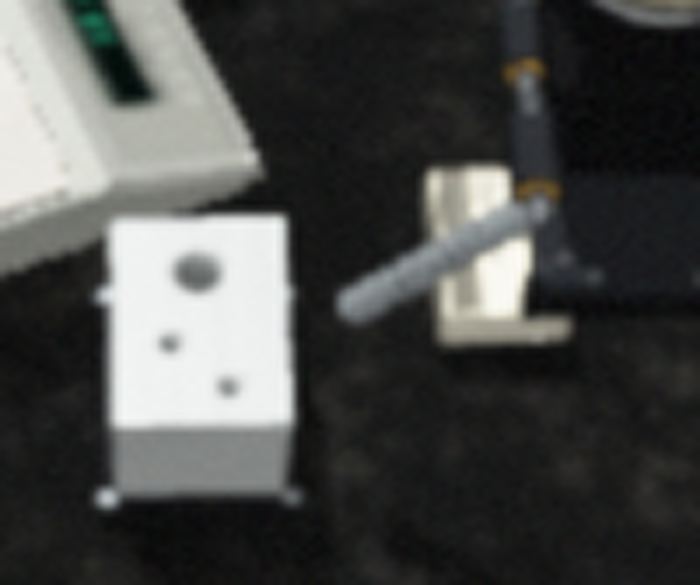

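Request:
send_rows:
  plan:
    - [[0,0,-0.4,0,1],[0,0,-0.6,0,1],[0,0,-0.4,0,1],[0.15,-0.07,0,0,1],[0.15,-0.07,0,0,1],[0.12,-0.058,0,0,1],[0.09,-0.043,0,0,1],[0.09,-0.043,0.02,0,1],[0.09,-0.043,0.04,0,1],[0.09,-0.043,0.05,0,1],[0,0,0,0,1]]

```text
time_s: 15.8
position: [0.45, 0.1001, 0.1747]
tcp_rot: [[0.901, -0.434, -0.003], [-0.434, -0.901, 0.001], [-0.003, 0.001, -1.0]]
force: [-4.0, 2.0, 0.7]
opening: 0.176
```

Run:
```python
from h import *
im,K,P,s=cam('wrist');print(s['time_s'],s['position'],s['tcp_rot'][:2,0],s['force'],s['opening'])
cv2.imwrite('pics/m_w.png',im)
im,K,P,s=cam('scene');cv2.imwrite('pics/m_s.png',cv2.resize(im[150:240,240:340],None,fx=7,fy=6.5,interpolation=cv2.INTER_CUBIC))
```

```text
15.8 [0.45000125 0.10014337 0.17474256] [ 0.90108637 -0.4336279 ] [-3.99635297  1.97281449  0.68327881] 0.17597077328373203
```

View pics/m_w.png

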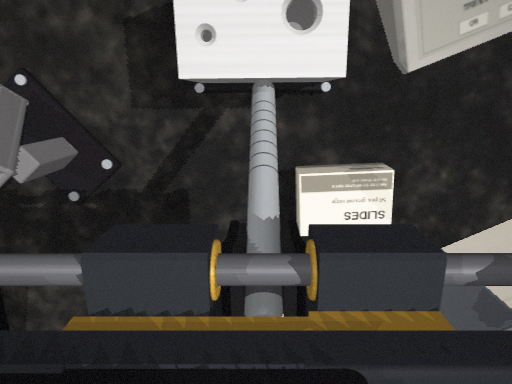

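View pics/m_s.png

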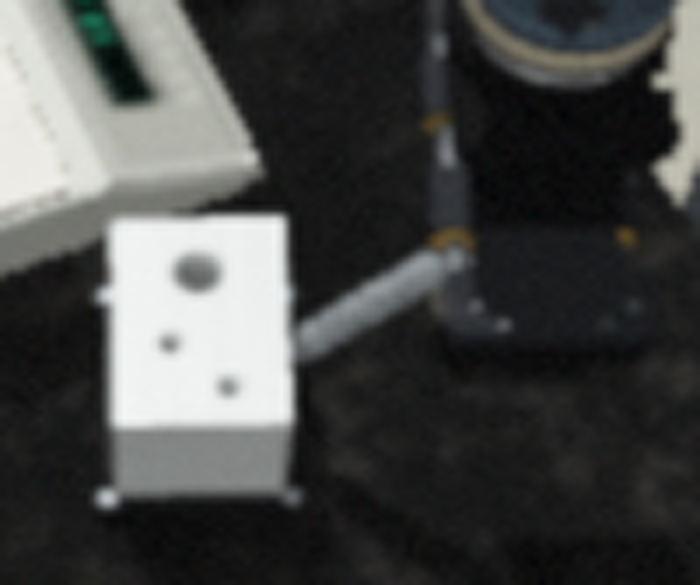

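Request:
send_rows:
  plan:
    - [[0.09,-0.043,0.05,0,1],[0.09,-0.043,0.05,0,1],[0.09,-0.043,0.05,0,1],[0.09,-0.043,0.05,0,1],[0,0,0,0,1]]

```text
time_s: 16.4
position: [0.4602, 0.0951, 0.1805]
tcp_rot: [[0.901, -0.434, -0.004], [-0.434, -0.901, 0.001], [-0.004, 0.001, -1.0]]
force: [-6.5, 2.7, 2.1]
opening: 0.176
```

Run:
```python
from h import *
im,K,P,s=cam('wrist');print(s['time_s'],s['position'],s['tcp_rot'][:2,0],s['force'],s['opening'])
cv2.imwrite('pics/n_w.png',im)
im,K,P,s=cam('scene');cv2.imwrite('pics/n_s.png',cv2.resize(im[150:240,240:340],None,fx=7,fy=6.5,interpolation=cv2.INTER_CUBIC))
```

```text
16.4 [0.4602464  0.09506822 0.18054415] [ 0.90110454 -0.43357978] [-6.52542918  2.71535953  2.10545243] 0.17635880471718085
```

View pics/n_w.png

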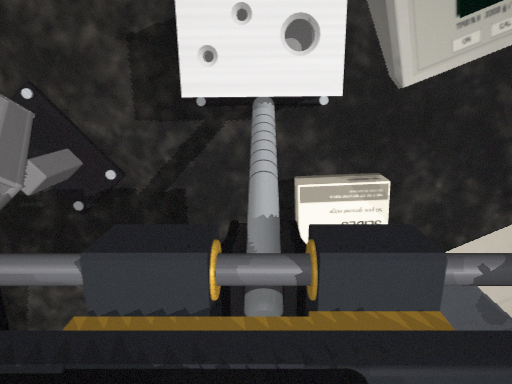

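View pics/n_s.png

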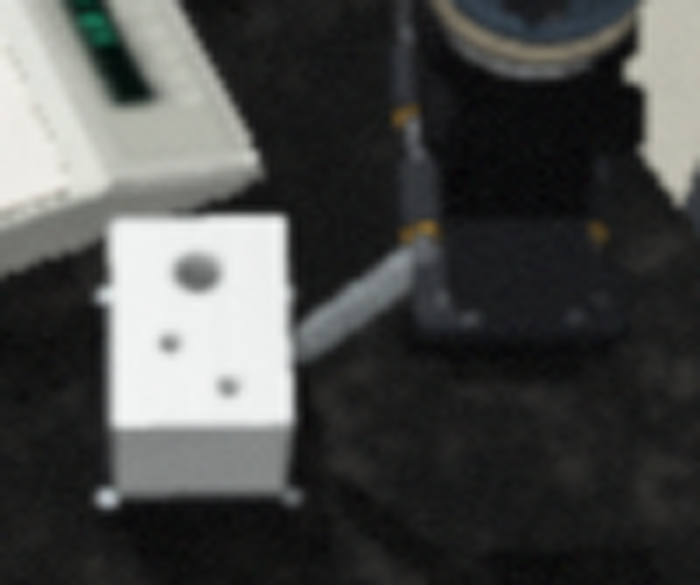

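Request:
send_rows:
  plan:
    - [[0.12,-0.058,0.06,0,1],[0.12,-0.058,0.06,0,1],[0.12,-0.058,0.06,0,1],[0.12,-0.058,0.06,0,1],[0.12,-0.058,0.045,0,1],[0.12,-0.058,0.045,0,1],[0.12,-0.058,0.045,0,1],[0.12,-0.058,0.045,0,1],[0.12,-0.058,0.03,0,1],[0.12,-0.058,0.03,0,1],[0.12,-0.058,0.03,0,1],[0,0,0,0,1]]

```text
time_s: 17.7
position: [0.5003, 0.0758, 0.1957]
tcp_rot: [[0.901, -0.434, -0.004], [-0.434, -0.901, 0.001], [-0.004, 0.001, -1.0]]
force: [-4.4, 2.9, 1.4]
opening: 0.176
```

Run:
```python
from h import *
im,K,P,s=cam('wrist');print(s['time_s'],s['position'],s['tcp_rot'][:2,0],s['force'],s['opening'])
cv2.imwrite('pics/o_w.png',im)
im,K,P,s=cam('scene');cv2.imwrite('pics/o_s.png',cv2.resize(im[150:240,240:340],None,fx=7,fy=6.5,interpolation=cv2.INTER_CUBIC))
```

```text
17.7 [0.5002893  0.07581826 0.1956891 ] [ 0.90110333 -0.43358816] [-4.42405525  2.87362896  1.3905841 ] 0.17551211924231822
```

View pics/o_w.png

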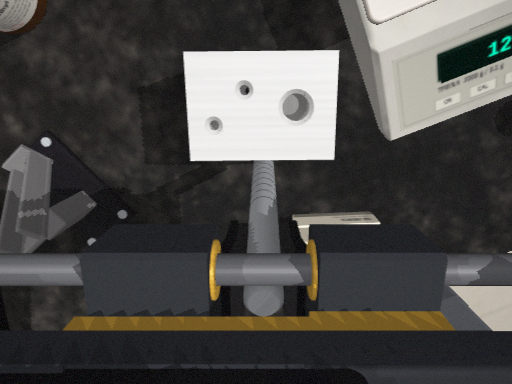

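View pics/o_s.png

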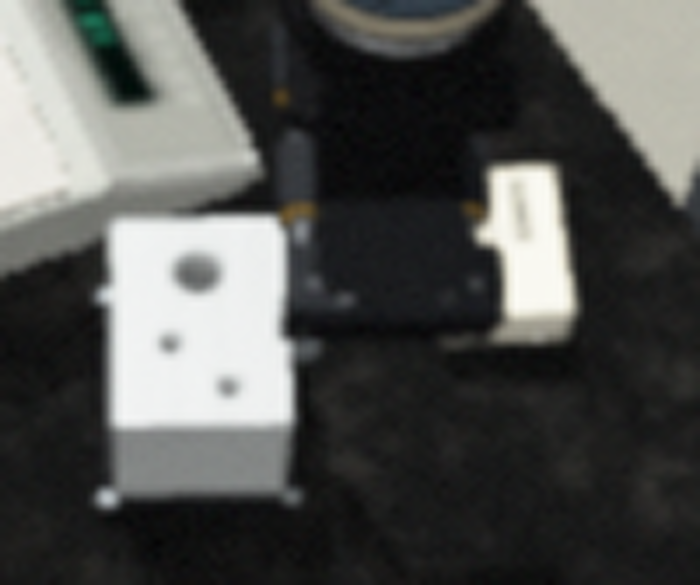

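Request:
send_rows:
  plan:
    - [[0.115,-0.055,0.02,0,1],[0.115,-0.055,0.015,0,1],[0.115,-0.055,0.01,0,1],[0.115,-0.055,0.005,0,1],[0.115,-0.055,0,0,1],[0,0,0,0,1],[-0.1,0.048,0,0,1],[-0.2,0.096,0,0,1],[-0.2,0.096,0,0,1],[0,0,0,0,1],[0,0,0,0,1]]

```text
time_s: 18.9
position: [0.5045, 0.0744, 0.1978]
tcp_rot: [[0.901, -0.433, 0.002], [-0.433, -0.901, -0.0], [0.002, -0.0, -1.0]]
force: [-0.5, 0.4, -2.9]
opening: 0.175
```

Run:
```python
from h import *
im,K,P,s=cam('wrist');print(s['time_s'],s['position'],s['tcp_rot'][:2,0],s['force'],s['opening'])
T=np.eye(4);T[:3,:3]=s['tcp_rot'];T[:3,3]=s['position']
for a in (-6,-3,0,3,6):
  a=np.radians(a)
  for L in (.1435,):
    X=[(np.sin(a)*l,0,np.cos(a)*l-.002) for l in (L,.10,.06,-.0265)]
    X=[T[:3,:3]@x+T[:3,3] for x in X]; print(np.degrees(a).round(),proj(K,P,X).round(1).tolist())
cv2.imwrite('pics/p_w.png',im); cv2.imwrite('pics/p_c.png',cv2.resize(im[170:250,220:310],None,fx=7,fy=7,interpolation=cv2.INTER_CUBIC))
im,K,P,s=cam('scene');cv2.imwrite('pics/p_s.png',cv2.resize(im[150:240,240:340],None,fx=7,fy=6.5,interpolation=cv2.INTER_CUBIC))
```

```text
18.9 [0.50450143 0.07444935 0.19783624] [ 0.90139984 -0.43298341] [-0.52897272  0.35233036 -2.88613196] 0.17468218326324703
-6.0 [[262.5, 199.5], [262.5, 210.7], [262.5, 224.8], [262.5, 284.5]]
-3.0 [[262.5, 191.1], [262.5, 203.8], [262.5, 220.0], [262.5, 287.9]]
0.0 [[262.5, 182.6], [262.5, 197.0], [262.5, 215.2], [262.5, 291.1]]
3.0 [[262.5, 174.1], [262.5, 190.2], [262.5, 210.5], [262.5, 294.3]]
6.0 [[262.5, 165.6], [262.5, 183.4], [262.5, 205.8], [262.5, 297.3]]
```

View pics/p_w.png

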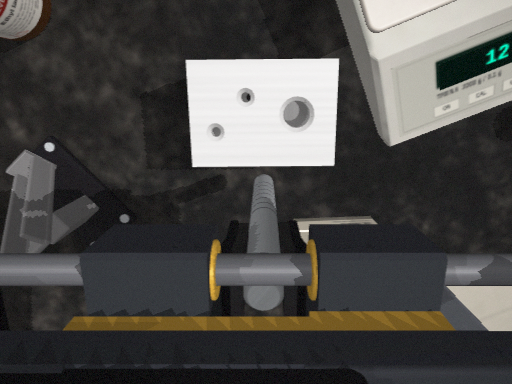

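View pics/p_c.png

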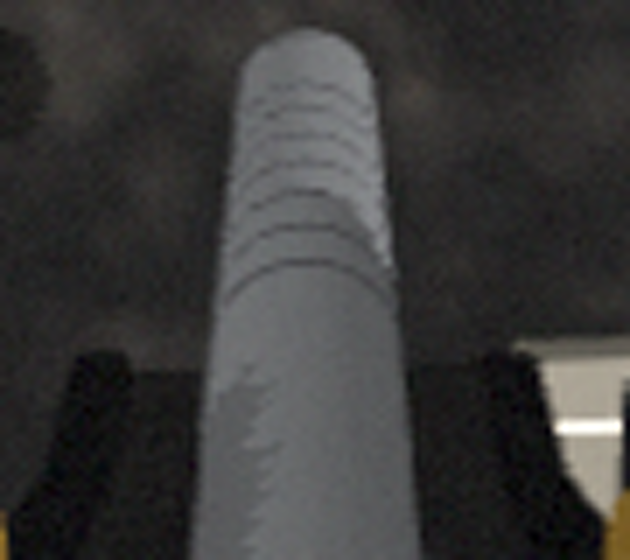

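View pics/p_s.png

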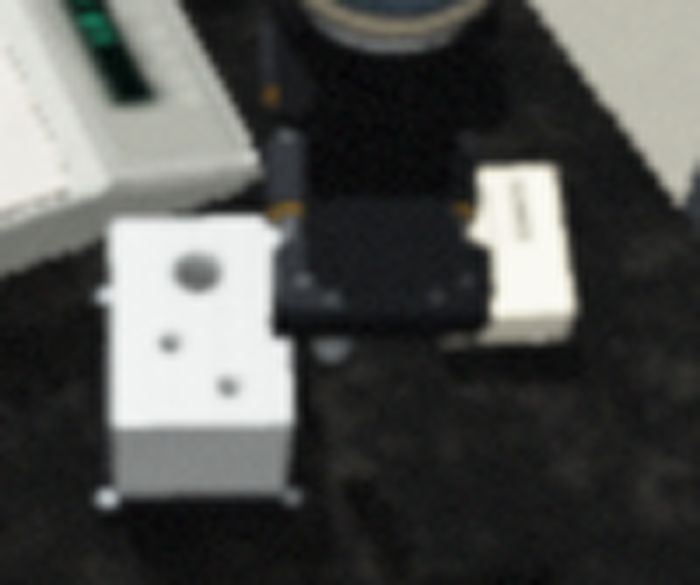

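Run:
```python
from h import *
im,K,P,s=cam('wrist')
R=s['tcp_rot'];t=s['position']
for a in (-3,-1.5,0,1.5,3):
  b=np.radians(a);f=lambda x,l:(np.sin(b)*l+x*np.cos(b),0,np.cos(b)*l-x*np.sin(b)-.002)
  print(a,proj(K,P,[R@f(.008,.1395)+t,R@f(.0055,.1435)+t]).round(1).tolist())
g=cv2.cvtColor(im,cv2.COLOR_BGR2GRAY)
cv2.imwrite('pics/q_c.png',cv2.resize(im[80:150,260:340],None,fx=8,fy=8,interpolation=cv2.INTER_CUBIC))
th=(g[90:140,270:325]<170).astype(np.uint8); n,l,st,c=cv2.connectedComponentsWithStats(th); print(st,c+[270,90])
for uv in [(297,113)]: X=ray(K,P,*uv,.095);print(X,(X-t)@R)
print([(r['at'],r['conf']) for r in mark_of('wrist','bore_mouth')])
```

```text
-3 [[262.5, 182.9], [262.5, 184.8]]
-1.5 [[262.5, 178.7], [262.5, 180.6]]
0 [[262.5, 174.5], [262.5, 176.4]]
1.5 [[262.5, 170.4], [262.5, 172.1]]
3 [[262.5, 166.2], [262.5, 167.9]]
[[   0    0   55   50 2109]
 [  14    7   29   31  639]
 [  41   22    1    1    1]
 [  41   26    1    1    1]] [[296.88525367 115.14272167]
 [297.33489828 112.38028169]
 [311.         112.        ]
 [311.         116.        ]]
[0.5485836  0.02613232 0.095     ] [0.06033735 0.02445193 0.10285834]
[([0.5476, 0.0283, 0.0974], 0.69)]
```

View pics/q_c.png

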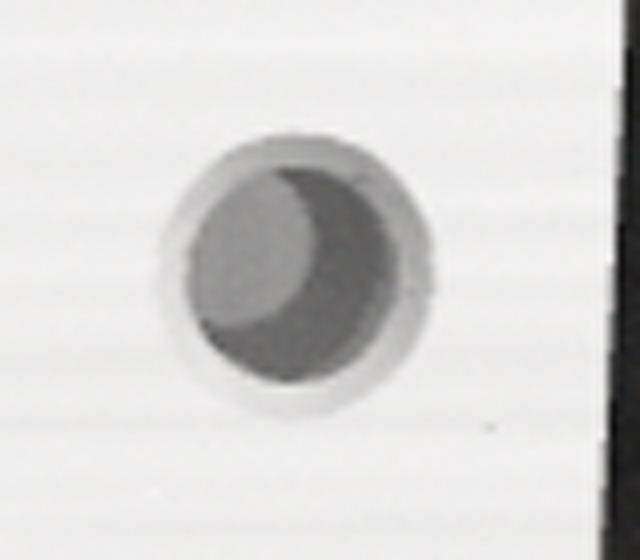

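Request:
send_rows:
  plan:
    - [[0,0,0.4,0,1],[0,0,0.7,0,1],[0,0,0.6,0,1],[0,0,0.3,0,1],[0.2,-0.2,0,0,1],[0.34,-0.38,0,0,1],[0.34,-0.38,0,0,1],[0.34,-0.38,0,0,1],[0.22,-0.22,0,0,1],[0,0,0,0,1],[0,0,0,0,1]]

```text
time_s: 20.2
position: [0.5469, 0.0275, 0.257]
tcp_rot: [[0.901, -0.434, -0.002], [-0.434, -0.901, 0.001], [-0.002, 0.0, -1.0]]
force: [-0.6, 0.1, -2.4]
opening: 0.176
```

Run:
```python
from h import *
im,K,P,s=cam('wrist');print(s['time_s'],s['position'],s['tcp_rot'][:2,0],s['force'],s['opening'])
cv2.imwrite('pics/r_c.png',cv2.resize(im[150:250,210:310],None,fx=6,fy=6,interpolation=cv2.INTER_CUBIC))
c=np.array([.5476,.0275,.095]);t=s['position'];R=s['tcp_rot']
print(proj(K,P,[c,c+.0125*R[:,0],c+.0125*R[:,1],c-.0125*R[:,1],R@[0,0,.1415]+t,R@[.008,0,.1375]+t]))
im,K,P,s=cam('scene');cv2.imwrite('pics/r_s.png',cv2.resize(im[150:240,240:340],None,fx=7,fy=6.5,interpolation=cv2.INTER_CUBIC))
```

```text
20.2 [0.5468655  0.02749165 0.25702448] [ 0.90088131 -0.43406223] [-0.63147545  0.10579364 -2.39159761] 0.1758139295428568
[[262.12653175 176.1344423 ]
 [262.09911936 162.70728799]
 [275.75831365 176.11300313]
 [248.49329181 176.15588377]
 [262.50689001 182.58825562]
 [262.49036377 174.54115768]]
```

View pics/r_c.png

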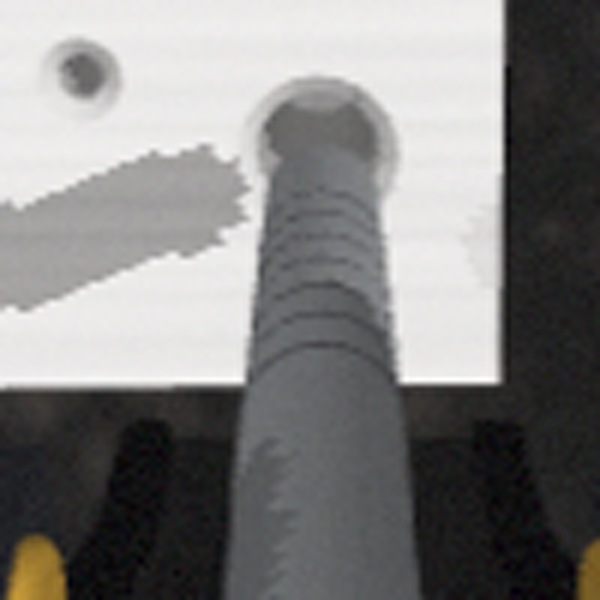

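View pics/r_s.png

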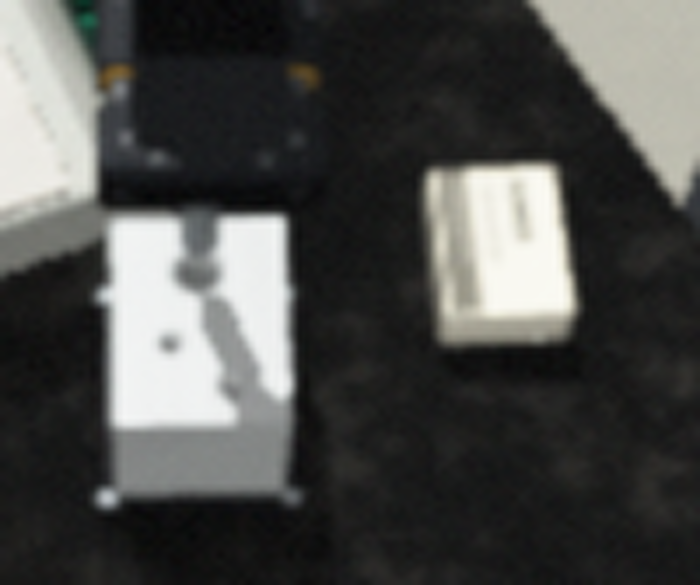

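Request:
send_rows:
  plan:
    - [[0.03,0,0,0,1],[0,0,-0.2,0,1],[0,0,-0.3,0,1],[0,0,-0.2,0,1],[0,0,-0.1,0,1],[0,0,-0.1,0,1],[0,0,0,0,1]]

```text
time_s: 21.0
position: [0.5478, 0.0277, 0.23]
tcp_rot: [[0.901, -0.433, -0.001], [-0.433, -0.901, 0.0], [-0.001, 0.0, -1.0]]
force: [-0.2, 0.3, -2.8]
opening: 0.18
```

Run:
```python
from h import *
im,K,P,s=cam('wrist');print(s['time_s'],s['position'],s['tcp_rot'][:2,0],s['force'],s['moment'],s['opening'])
cv2.imwrite('pics/s_c.png',cv2.resize(im[150:250,210:310],None,fx=6,fy=6,interpolation=cv2.INTER_CUBIC))
```

```text
21.0 [0.54778588 0.02769336 0.22998551] [ 0.90121977 -0.43336106] [-0.18000922  0.30678651 -2.76241851] [ 0.09454644  0.0483572  -0.06664349] 0.17969725019795235
```

View pics/s_c.png

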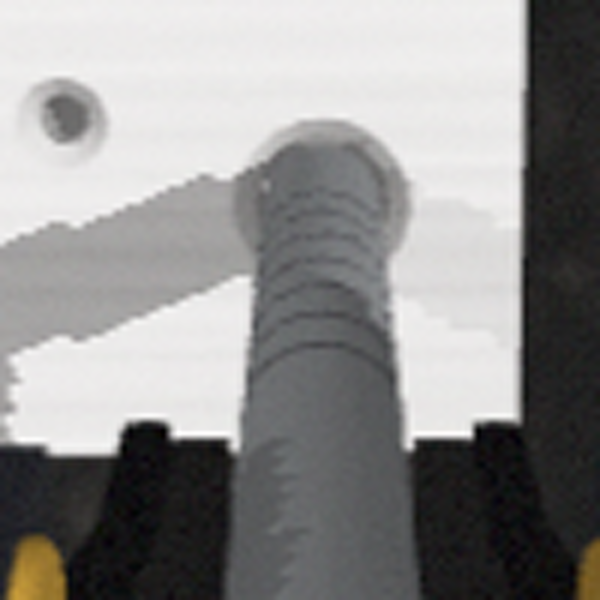

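Request:
send_rows:
  plan:
    - [[0,0,-0.07,0,1],[0,0,-0.07,0,1],[0,0,-0.07,0,1],[0,0,-0.07,0,1],[0,0,-0.07,0,1],[0,0,0,0,1]]

```text
time_s: 21.65
position: [0.5478, 0.0277, 0.2197]
tcp_rot: [[0.901, -0.433, -0.001], [-0.433, -0.901, 0.0], [-0.001, 0.0, -1.0]]
force: [-0.5, 1.2, -2.0]
opening: 0.176
```

Request:
send_rows:
  plan:
    - [[0,0,-0.08,0,1],[0,0,-0.08,0,1],[0,0,-0.08,0,1],[0,0,-0.08,0,1],[0,0,-0.08,0,1],[0,0,0,0,1]]

```text
time_s: 22.25
position: [0.5478, 0.0277, 0.2076]
tcp_rot: [[0.901, -0.433, -0.001], [-0.433, -0.901, 0.0], [-0.001, 0.0, -1.0]]
force: [0.5, 0.6, -2.4]
opening: 0.179
```

Request:
send_rows:
  plan:
    - [[0,0,-0.08,0,1],[0,0,-0.09,0,1],[0,0,-0.09,0,1],[0,0,-0.09,0,1],[0,0,-0.09,0,1],[0,0,-0.09,0,1],[0,0,-0.09,0,1],[0,0,0,0,1]]

```text
time_s: 23.05
position: [0.5478, 0.0277, 0.189]
tcp_rot: [[0.901, -0.433, -0.001], [-0.433, -0.901, 0.0], [-0.001, 0.0, -1.0]]
force: [0.6, 0.9, -2.2]
opening: 0.175
```

Request:
send_rows:
  plan:
    - [[0,0,-0.07,0,1],[0,0,-0.07,0,1],[0,0,-0.07,0,1],[0,0,-0.07,0,1],[0,0,-0.07,0,1],[0,0,-0.05,0,1],[0,0,0,0,1]]

```text
time_s: 23.75
position: [0.5479, 0.0277, 0.1772]
tcp_rot: [[0.901, -0.433, -0.001], [-0.433, -0.901, 0.0], [-0.001, 0.0, -1.0]]
force: [0.0, -0.2, -1.5]
opening: 0.18
```

Request:
send_rows:
  plan:
    - [[0,0,-0.05,0,1],[0,0,-0.05,0,1],[0,0,-0.04,0,1],[0,0,-0.04,0,1],[0,0,0,0,1]]

```text
time_s: 24.25
position: [0.548, 0.0277, 0.1719]
tcp_rot: [[0.901, -0.433, -0.0], [-0.433, -0.901, 0.0], [-0.0, 0.0, -1.0]]
force: [0.5, -0.2, -2.2]
opening: 0.173
```

Near the estimated floor (about 73 mm deep), so 1 mm rows from here.

Request:
send_rows:
  plan:
    - [[0,0,-0.033,0,1],[0,0,-0.033,0,1],[0,0,-0.033,0,1],[0,0,0,0,1]]

```text
time_s: 24.65
position: [0.5479, 0.0277, 0.1689]
tcp_rot: [[0.901, -0.433, -0.0], [-0.433, -0.901, 0.0], [-0.0, 0.0, -1.0]]
force: [-0.2, -0.5, -3.5]
opening: 0.176
```

Request:
send_rows:
  plan:
    - [[0,0,-0.033,0,1],[0,0,-0.033,0,1],[0,0,0,0,1]]

```text
time_s: 24.95
position: [0.548, 0.0277, 0.1669]
tcp_rot: [[0.901, -0.433, -0.0], [-0.433, -0.901, 0.0], [-0.0, 0.0, -1.0]]
force: [-1.3, 0.0, -2.6]
opening: 0.178
```

Request:
send_rows:
  plan:
    - [[0,0,-0.033,0,1],[0,0,-0.033,0,1],[0,0,0,0,1]]

```text
time_s: 25.25
position: [0.548, 0.0277, 0.165]
tcp_rot: [[0.901, -0.433, -0.0], [-0.433, -0.901, 0.0], [-0.0, 0.0, -1.0]]
force: [-0.7, 0.3, -1.5]
opening: 0.176
```

Request:
send_rows:
  plan:
    - [[0,0,-0.033,0,1],[0,0,0,0,1]]

```text
time_s: 25.45
position: [0.548, 0.0277, 0.164]
tcp_rot: [[0.901, -0.433, -0.0], [-0.433, -0.901, 0.0], [-0.0, 0.0, -1.0]]
force: [-0.3, -0.3, -2.7]
opening: 0.177
```

Request:
send_rows:
  plan:
    - [[0,0,-0.033,0,1],[0,0,0,0,1]]

```text
time_s: 25.65
position: [0.548, 0.0277, 0.163]
tcp_rot: [[0.901, -0.433, -0.0], [-0.433, -0.901, 0.0], [-0.0, 0.0, -1.0]]
force: [-0.3, 0.8, -2.4]
opening: 0.179
```

Request:
send_rows:
  plan:
    - [[0,0,-0.033,0,1],[0,0,0,0,1]]

```text
time_s: 25.85
position: [0.548, 0.0277, 0.162]
tcp_rot: [[0.901, -0.433, -0.0], [-0.433, -0.901, 0.0], [-0.0, 0.0, -1.0]]
force: [0.6, -0.4, -3.2]
opening: 0.176
```

Request:
send_rows:
  plan:
    - [[0,0,-0.033,0,1],[0,0,-0.033,0,1],[0,0,0,0,1]]

```text
time_s: 26.15
position: [0.5479, 0.0277, 0.16]
tcp_rot: [[0.901, -0.433, -0.0], [-0.433, -0.901, 0.0], [-0.0, 0.0, -1.0]]
force: [-0.4, 0.3, -2.8]
opening: 0.173
```

Request:
send_rows:
  plan:
    - [[0,0,-0.033,0,1],[0,0,0,0,1]]

```text
time_s: 26.35
position: [0.548, 0.0277, 0.1591]
tcp_rot: [[0.901, -0.433, -0.0], [-0.433, -0.901, 0.0], [-0.0, 0.0, -1.0]]
force: [-0.1, 1.1, -3.0]
opening: 0.17
```

Request:
send_rows:
  plan:
    - [[0,0,-0.033,0,1],[0,0,0,0,1]]

```text
time_s: 26.55
position: [0.548, 0.0277, 0.1581]
tcp_rot: [[0.901, -0.433, -0.0], [-0.433, -0.901, 0.0], [-0.0, 0.0, -1.0]]
force: [-0.0, -0.3, -2.4]
opening: 0.176
```

Request:
send_rows:
  plan:
    - [[0,0,-0.033,0,1],[0,0,0,0,1]]

```text
time_s: 26.75
position: [0.548, 0.0277, 0.1571]
tcp_rot: [[0.901, -0.433, -0.0], [-0.433, -0.901, 0.0], [-0.0, 0.0, -1.0]]
force: [0.5, 0.7, -2.5]
opening: 0.176
```

Request:
send_rows:
  plan:
    - [[0,0,-0.033,0,1],[0,0,0,0,1]]

```text
time_s: 26.95
position: [0.548, 0.0277, 0.1561]
tcp_rot: [[0.901, -0.433, -0.0], [-0.433, -0.901, 0.0], [-0.0, 0.0, -1.0]]
force: [-0.1, 0.5, -2.3]
opening: 0.18
```

Run:
```python
from h import *
im,K,P,s=cam('wrist');print(s['time_s'],s['position'],s['tcp_rot'][:2,0],s['force'],s['moment'],s['opening'])
cv2.imwrite('pics/t_w.png',im)
im,K,P,s=cam('scene');cv2.imwrite('pics/t_s.png',cv2.resize(im[150:240,240:340],None,fx=7,fy=6.5,interpolation=cv2.INTER_CUBIC))
```

```text
26.95 [0.54796228 0.02769739 0.15607846] [ 0.90123405 -0.4333326 ] [-0.12944455  0.53751701 -2.25217487] [ 0.08277498  0.01921903 -0.02218767] 0.18002244465084094
```

View pics/t_w.png

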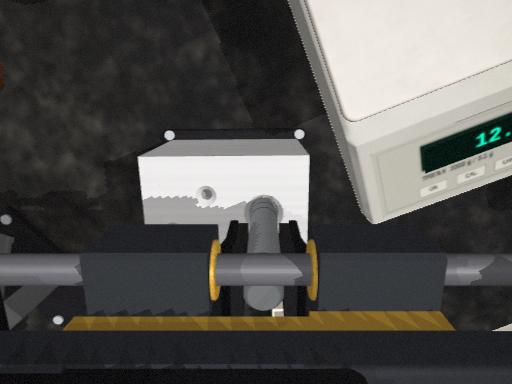

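Request:
send_rows:
  plan:
    - [[0,0,-0.033,0,1],[0,0,0,0,1]]

```text
time_s: 27.25
position: [0.548, 0.0277, 0.1551]
tcp_rot: [[0.901, -0.433, -0.0], [-0.433, -0.901, -0.0], [-0.0, 0.0, -1.0]]
force: [1.3, 0.1, -1.6]
opening: 0.177
```

Request:
send_rows:
  plan:
    - [[0,0,-0.033,0,1],[0,0,0,0,1]]

```text
time_s: 27.45
position: [0.5483, 0.0276, 0.155]
tcp_rot: [[0.901, -0.433, 0.001], [-0.433, -0.901, -0.0], [0.001, -0.0, -1.0]]
force: [-1.3, -0.4, 4.4]
opening: 0.174
```

Request:
send_rows:
  plan:
    - [[0,0,-0.033,0,1],[0,0,0,0,1]]

```text
time_s: 27.65
position: [0.5486, 0.0276, 0.1549]
tcp_rot: [[0.901, -0.433, 0.002], [-0.433, -0.901, -0.0], [0.002, -0.0, -1.0]]
force: [-1.8, 0.9, 10.2]
opening: 0.177
```

Request:
send_rows:
  plan:
    - [[0,0,0.045,0,1],[0,0,0,0,1],[0,0,0,0,1]]

```text
time_s: 27.95
position: [0.5484, 0.0277, 0.155]
tcp_rot: [[0.901, -0.433, 0.001], [-0.433, -0.901, -0.0], [0.001, -0.0, -1.0]]
force: [-0.8, 0.7, 4.8]
opening: 0.175
```

Request:
send_rows:
  plan:
    - [[0,0,0,0,0.2],[0,0,0,0,0.2],[0,0,0,0,0.2],[0,0,0,0,0.2],[0,0,0,0,0.2]]

```text
time_s: 28.45
position: [0.548, 0.0277, 0.1544]
tcp_rot: [[0.901, -0.433, -0.0], [-0.433, -0.901, 0.0], [-0.0, 0.0, -1.0]]
force: [0.2, 0.5, -0.0]
opening: 0.395
```

Run:
```python
from h import *
im,K,P,s=cam('wrist');print(s['time_s'],s['position'],s['tcp_rot'][:2,0],s['force'],s['moment'],s['opening'])
cv2.imwrite('pics/u_w.png',im)
```

```text
28.45 [0.5479765  0.02769379 0.15436292] [ 0.90123684 -0.43332673] [ 0.18262179  0.49358669 -0.0287527 ] [0.0485774  0.07105232 0.0473622 ] 0.3951579708008582
```

View pics/u_w.png

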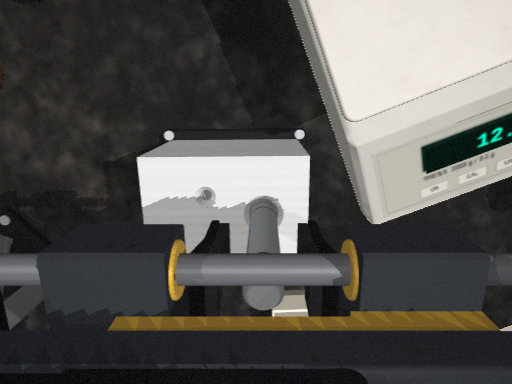

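Request:
send_rows:
  plan:
    - [[0,0,0.3,0,0.2],[0,0,0.6,0,0.2],[0,0,0.8,0,0.2],[0,0,0.4,0,1],[0,0,0,0,1],[0,0,0,0,1],[0,0,0,0,1],[0,0,0,0,1],[0,0,0,0,1]]

```text
time_s: 29.4
position: [0.5476, 0.0277, 0.2168]
tcp_rot: [[0.901, -0.433, -0.002], [-0.433, -0.901, 0.0], [-0.002, 0.0, -1.0]]
force: [-0.2, 0.2, 0.8]
opening: 0.017
```

Run:
```python
from h import *
im,K,P,s=cam('wrist');print(s['time_s'],s['position'],s['tcp_rot'][:2,0],s['force'],s['opening'])
cv2.imwrite('pics/v_w.png',im)
for c in ['scene','top']:
  im,K,P,s=cam(c);cv2.imwrite(f'pics/v_{c}.png',im)
  for n in ['rod_top','stop_top']: print(c,n,[(np.round(r['at'],4).tolist(),round(r['conf'],2)) for r in mark_of(c,n)[:2]])
```

```text
29.4 [0.5476365  0.02771213 0.21676097] [ 0.90118977 -0.4334217 ] [-0.23255345  0.24227438  0.77060389] 0.01683964585607727
scene rod_top []
scene stop_top [([0.5522, 0.0309, 0.0948], 0.47)]
top rod_top []
top stop_top [([0.4299, -0.2642, 0.1432], 0.52)]
```

View pics/v_w.png

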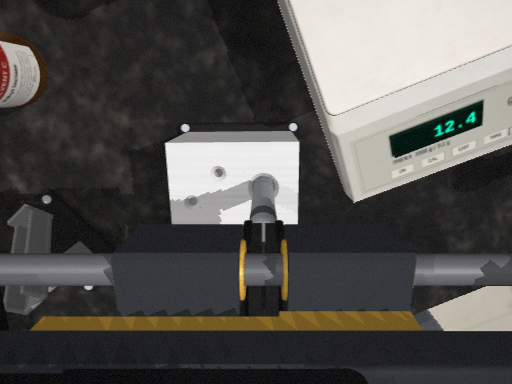

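Request:
send_rows:
  plan:
    - [[0,0,-0.15,0,1],[0,0,-0.1,0,1],[0,0,-0.06,0,1],[0,0,0,0,1]]

```text
time_s: 30.15
position: [0.5478, 0.0277, 0.2078]
tcp_rot: [[0.901, -0.433, -0.001], [-0.433, -0.901, 0.0], [-0.001, 0.0, -1.0]]
force: [-0.1, 0.3, 0.3]
opening: 0.006
```

Request:
send_rows:
  plan:
    - [[0,0,-0.04,0,1],[0,0,-0.03,0,1],[0,0,0,0,1]]

```text
time_s: 30.45
position: [0.548, 0.0277, 0.2061]
tcp_rot: [[0.901, -0.433, -0.0], [-0.433, -0.901, 0.0], [-0.0, 0.0, -1.0]]
force: [0.3, 0.6, -0.6]
opening: 0.008
```

Request:
send_rows:
  plan:
    - [[0,0,-0.033,0,1],[0,0,0,0,1]]

```text
time_s: 30.65
position: [0.548, 0.0277, 0.2052]
tcp_rot: [[0.901, -0.433, -0.0], [-0.433, -0.901, 0.0], [-0.0, -0.0, -1.0]]
force: [-1.3, -0.8, 0.3]
opening: 0.003
```

Request:
send_rows:
  plan:
    - [[0,0,-0.033,0,1],[0,0,0,0,1]]

```text
time_s: 30.85
position: [0.5487, 0.0276, 0.2051]
tcp_rot: [[0.901, -0.433, 0.002], [-0.433, -0.901, -0.0], [0.002, -0.001, -1.0]]
force: [-0.6, 0.0, 4.9]
opening: 0.001
```

Request:
send_rows:
  plan:
    - [[0,0,0.3,0,1],[0,0,0.8,0,1],[0,0,0.9,0,1],[-0.1,-0.3,0.4,0,-1],[-0.3,-0.8,0.1,0,-1],[-0.4,-0.95,0,0,-1],[-0.4,-0.95,0,0,-1],[-0.4,-0.95,0,0,-1],[-0.4,-0.95,0,0,-1],[-0.4,-0.95,0,0,-1],[-0.4,-0.95,0,0,-1],[-0.4,-0.95,0,0,-1],[-0.4,-0.95,0,0,-1],[-0.4,-0.7,0,0,-1],[-0.2,-0.2,0,0,-1],[0,0,0,0,-1]]

```text
time_s: 32.45
position: [0.421, -0.2607, 0.2789]
tcp_rot: [[0.9, -0.436, -0.001], [-0.436, -0.9, 0.001], [-0.001, -0.001, -1.0]]
force: [0.6, -0.3, -0.8]
opening: 0.985
```

Run:
```python
from h import *
im,K,P,s=cam('wrist');print(s['time_s'],s['position'],s['tcp_rot'][:2,0],s['force'],s['opening'])
cv2.imwrite('pics/w_w.png',im)
for n in ['stop_top','stop']: print(n,[(np.round(r['at'],4).tolist(),round(r['conf'],2)) for r in mark_of('wrist',n)[:2]])
for c in ['scene','top']:
  im,K,P,s=cam(c);cv2.imwrite(f'pics/w_{c}.png',im)
  for n in ['rod_top','rod_tip','stop_top']: print(c,n,[(np.round(r['at'],4).tolist(),round(r['conf'],2)) for r in mark_of(c,n)[:2]])
```

```text
32.45 [ 0.420966   -0.26070648  0.27891921] [ 0.90017303 -0.43553094] [ 0.58210303 -0.34544142 -0.78591541] 0.985470915671596
stop_top [([0.4296, -0.2639, 0.142], 0.69)]
stop [([0.4253, -0.2649, 0.0015], 0.76)]
scene rod_top [([0.5454, 0.0261, 0.1886], 0.57)]
scene rod_tip []
scene stop_top [([0.4269, -0.2641, 0.139], 0.63)]
top rod_top [([0.5472, 0.0268, 0.189], 0.45)]
top rod_tip []
top stop_top []
```

View pics/w_w.png

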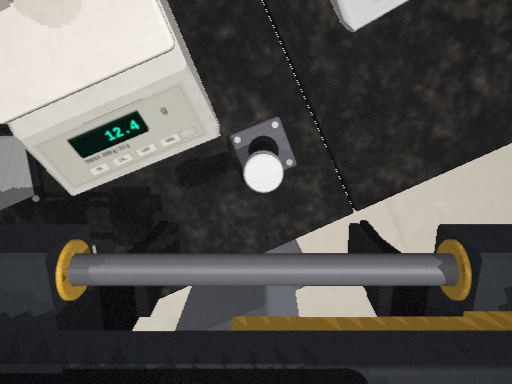

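View pics/w_scene.png

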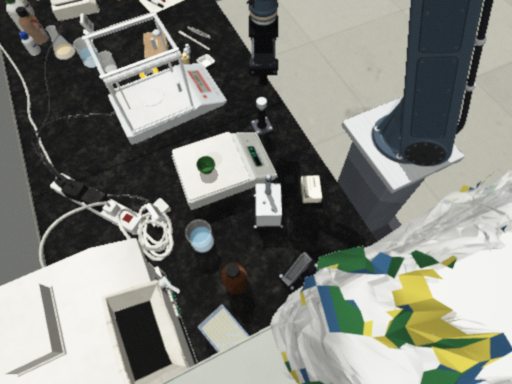

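Run:
```python
from h import *
im,K,P,s=cam('wrist')
cv2.imwrite('pics/x_c.png',cv2.resize(im[110:210,210:310],None,fx=6,fy=6,interpolation=cv2.INTER_CUBIC))
g=cv2.cvtColor(im,cv2.COLOR_BGR2GRAY); th=(g[140:200,235:295]>190).astype(np.uint8); n,l,st,c=cv2.connectedComponentsWithStats(th); print(st,c+[235,140])
for z in (.138,.141,.144): print(ray(K,P,264,172.5,z),'dia px 34mm', 34e-3*K[0,0]/((ray(K,P,264,172.5,z)-P[:3,3])@P[:3,2]))
```

```text
[[   0    0   60   60 2437]
 [   1    0    5    4   17]
 [  11   15   38   38 1133]
 [  53   21    4    5   13]] [[264.51128437 167.8604842 ]
 [238.05882353 141.23529412]
 [264.58605472 173.52868491]
 [289.46153846 162.69230769]]
[ 0.42977957 -0.26502214  0.138     ] dia px 34mm 39.884313626532396
[ 0.43038221 -0.26529823  0.141     ] dia px 34mm 40.306402080530496
[ 0.43098486 -0.26557433  0.144     ] dia px 34mm 40.73751986129461
```

View pics/x_c.png

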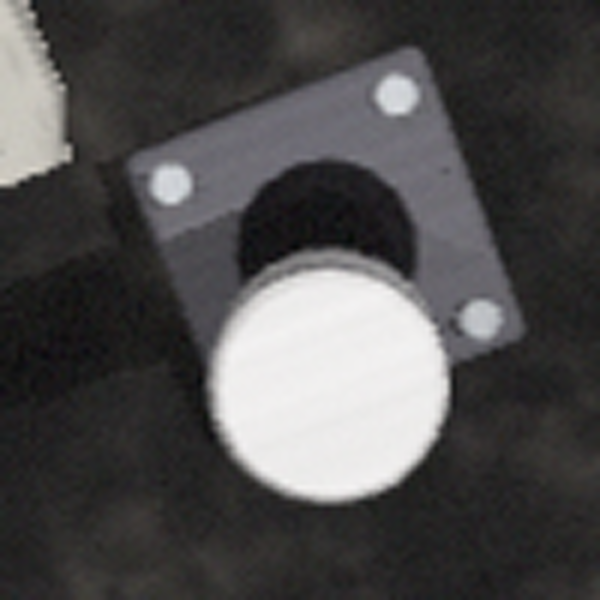

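Run:
```python
from h import *
im,K,P,s=cam('wrist'); im2,K2,P2,_=cam('scene')
cv2.imwrite('pics/y1.png',cv2.resize(im[90:190,150:300],None,fx=5,fy=5)); cv2.imwrite('pics/y2.png',cv2.resize(im2[80:200,210:310],None,fx=5,fy=5))
```

```text
(no output)
```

View pics/y1.png

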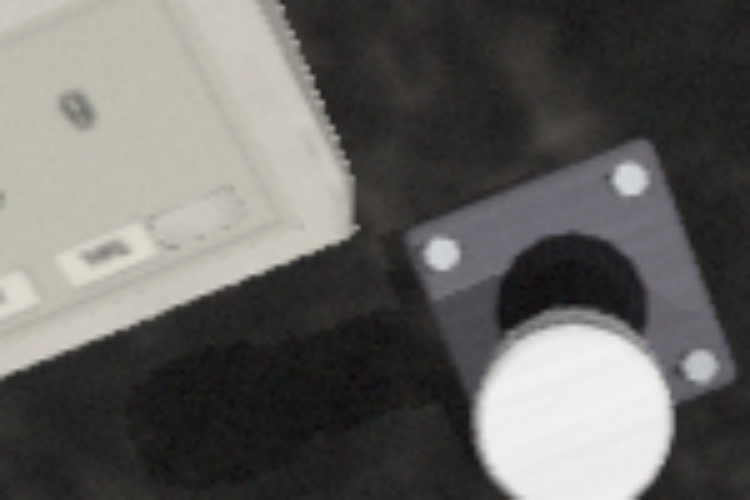

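View pics/y2.png

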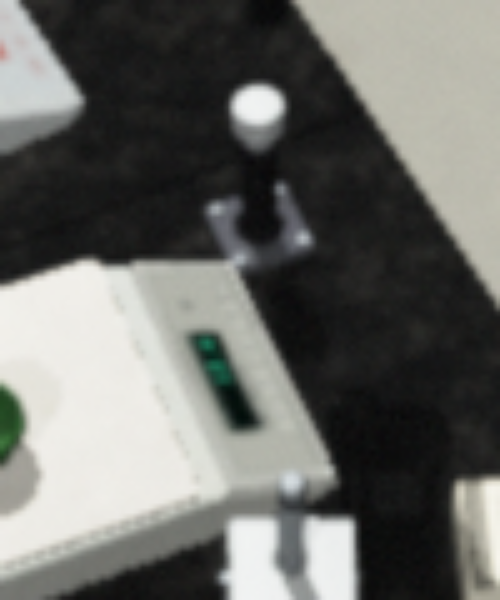

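Request:
send_rows:
  plan:
    - [[0.29,-0.11,-0.4,0,-1],[0,0,-0.8,0,-1],[0,0,-0.9,0,-1],[0,0,-0.9,0,-1],[0,0,-0.8,0,-1],[0,0,-0.6,0,-1],[0,0,-0.4,0,-1],[0,0,-0.31,0,-1],[0,0,0,0,-1]]

```text
time_s: 34.05
position: [0.4305, -0.2633, 0.1247]
tcp_rot: [[0.901, -0.433, -0.001], [-0.433, -0.901, 0.001], [-0.002, -0.001, -1.0]]
force: [0.2, 0.4, -0.3]
opening: 1.0
```

Run:
```python
from h import *
im,K,P,s=cam('wrist');print(s['time_s'],s['position'],s['force'],s['opening'])
cv2.imwrite('pics/z_w.png',im)
im,K,P,s=cam('scene');cv2.imwrite('pics/z_s.png',cv2.resize(im[80:200,210:310],None,fx=5,fy=5))
```

```text
34.05 [ 0.43047396 -0.26334137  0.12472287] [ 0.18873825  0.39841896 -0.28333121] 0.9998778432675586
```

View pics/z_w.png

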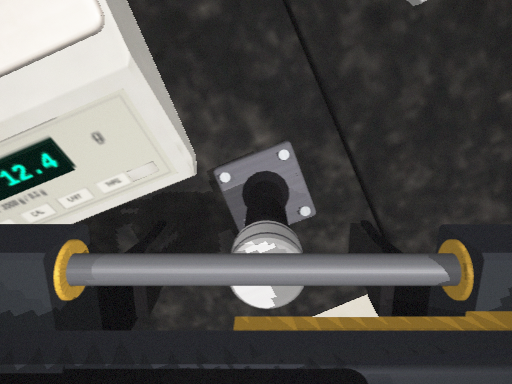

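View pics/z_s.png

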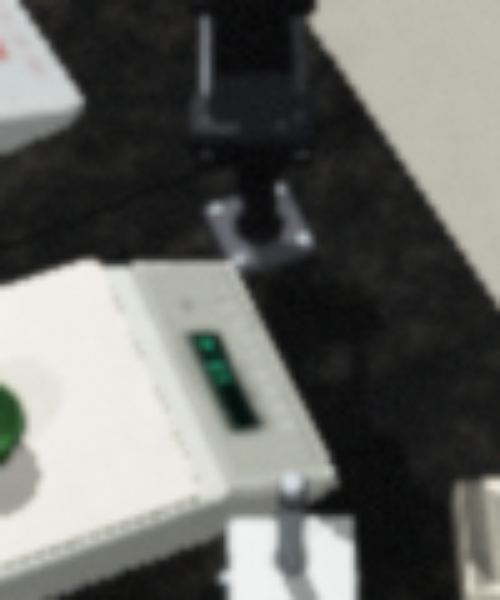

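Request:
send_rows:
  plan:
    - [[-0.01,-0.03,0,0,1],[0,0,0,0,1],[0,0,0,0,1],[0,0,0,0,1],[0,0,0,0,1],[0,0,0,0,1],[0,0,0,0,1],[0,0,0,0,1],[0,0,0,0,1],[0,0,0,0,1],[0,0,0,0,1]]

```text
time_s: 35.25
position: [0.4303, -0.2649, 0.1259]
tcp_rot: [[0.901, -0.433, -0.0], [-0.433, -0.901, -0.001], [-0.0, 0.001, -1.0]]
force: [-2.5, -2.4, 0.2]
opening: 0.382
```

Request:
send_rows:
  plan:
    - [[0,0,0.1,0,1],[0,0,0.2,0,1],[0,0,0.3,0,1],[0,0,0.3,0,1],[0,0,0.3,0,1],[0,0,0.3,0,1],[0,0,0.17,0,1],[0,0,0,0,1]]

```text
time_s: 36.05
position: [0.4303, -0.2649, 0.1777]
tcp_rot: [[0.901, -0.433, 0.0], [-0.433, -0.901, -0.002], [0.001, 0.001, -1.0]]
force: [-4.2, -4.2, 4.3]
opening: 0.379
```

Run:
```python
from h import *
im,K,P,s=cam('wrist');print(s['time_s'],s['position'],s['force'],s['opening'])
cv2.imwrite('pics/A_w.png',im)
im,K,P,s=cam('scene');cv2.imwrite('pics/A_s.png',cv2.resize(im[80:200,210:310],None,fx=5,fy=5))
```

```text
36.05 [ 0.43031487 -0.26486448  0.17769103] [-4.23366722 -4.15940148  4.33622571] 0.3788943231599683
```

View pics/A_w.png

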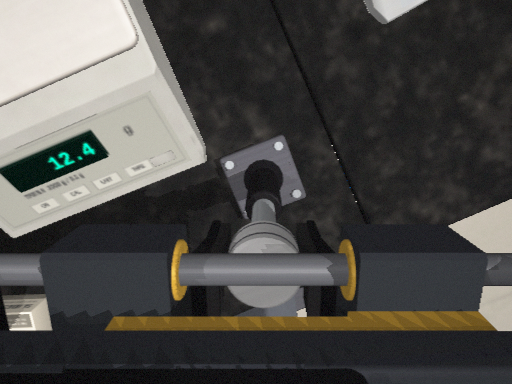

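Request:
send_rows:
  plan:
    - [[0,0,0,0,-0.2],[0,0,0,0,-0.2],[0,0,0,0,-0.2],[0,0,0,0,-0.2],[0,0,0.3,0,-0.2],[0,0,0.7,0,-0.2],[0,0,0.7,0,-0.2],[0,0,0.3,0,1],[0,0,0,0,1],[0,0,0,0,1]]

```text
time_s: 37.15
position: [0.4302, -0.2642, 0.2357]
tcp_rot: [[0.901, -0.433, -0.0], [-0.433, -0.901, 0.001], [-0.001, -0.0, -1.0]]
force: [-0.3, 0.8, -0.8]
opening: 0.412
```

Run:
```python
from h import *
im,K,P,s=cam('wrist');print(s['time_s'],s['position'],s['force'],s['opening'])
cv2.imwrite('pics/B_w.png',im)
for c in ['wrist','scene']:
  if c=='scene': cam(c)
  for n in ['rod_top','stop_top']: print(c,n,[(np.round(r['at'],4).tolist(),round(r['conf'],2)) for r in mark_of(c,n)[:2]])
```

```text
37.15 [ 0.43016697 -0.26419732  0.23571325] [-0.30213695  0.84502047 -0.77871072] 0.41219583929064507
wrist rod_top []
wrist stop_top [([0.428, -0.2647, 0.1937], 0.87)]
scene rod_top [([0.5441, 0.0271, 0.1885], 0.65)]
scene stop_top [([0.4302, -0.2625, 0.1887], 0.5)]
```

View pics/B_w.png

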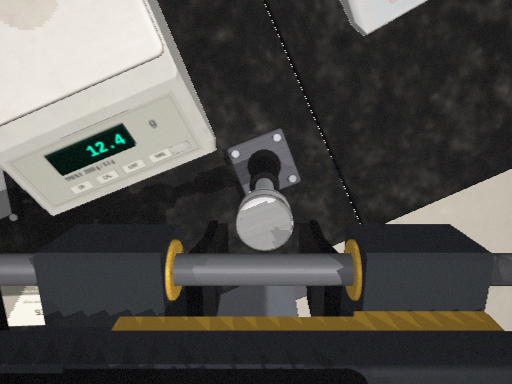

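Request:
send_rows:
  plan:
    - [[0,0,0,0,1],[0,0,0,0,1],[0,0,0,0,1],[0,0,-0.2,0,1],[0,0,-0.25,0,1],[0,0,-0.2,0,1],[0,0,-0.1,0,1],[0,0,0,0,1]]

```text
time_s: 38.25
position: [0.4301, -0.2642, 0.2127]
tcp_rot: [[0.901, -0.433, -0.001], [-0.433, -0.901, 0.001], [-0.002, -0.001, -1.0]]
force: [0.1, 1.0, 0.2]
opening: 0.008
```

Request:
send_rows:
  plan:
    - [[0,0,-0.05,0,1],[0,0,-0.033,0,1],[0,0,0,0,1]]

```text
time_s: 38.55
position: [0.4305, -0.2646, 0.2111]
tcp_rot: [[0.901, -0.433, 0.0], [-0.433, -0.901, -0.0], [0.0, 0.0, -1.0]]
force: [0.5, -0.4, -0.0]
opening: 0.003
```

Request:
send_rows:
  plan:
    - [[0,0,-0.033,0,1],[0,0,0,0,1]]

```text
time_s: 38.75
position: [0.4305, -0.2645, 0.2101]
tcp_rot: [[0.901, -0.433, 0.0], [-0.433, -0.901, -0.0], [0.0, 0.0, -1.0]]
force: [0.2, 0.4, -0.0]
opening: 0.006
```

Request:
send_rows:
  plan:
    - [[0,0,-0.033,0,1],[0,0,0,0,1]]

```text
time_s: 38.95
position: [0.4304, -0.2644, 0.209]
tcp_rot: [[0.901, -0.433, -0.0], [-0.433, -0.901, 0.0], [-0.0, -0.0, -1.0]]
force: [-0.8, -0.2, 0.9]
opening: 0.006
```

Request:
send_rows:
  plan:
    - [[0,0,-0.033,0,1],[0,0,0,0,1]]

```text
time_s: 39.15
position: [0.4304, -0.2645, 0.2079]
tcp_rot: [[0.901, -0.433, -0.0], [-0.433, -0.901, 0.0], [-0.0, -0.0, -1.0]]
force: [-0.2, 0.3, -0.5]
opening: 0.005
```

Request:
send_rows:
  plan:
    - [[0,0,-0.033,0,1],[0,0,0,0,1]]

```text
time_s: 39.35
position: [0.4305, -0.2646, 0.2071]
tcp_rot: [[0.901, -0.433, 0.0], [-0.433, -0.901, -0.0], [0.0, 0.0, -1.0]]
force: [0.7, 0.5, 0.5]
opening: 0.005
```

Request:
send_rows:
  plan:
    - [[0,0,-0.03,0,1],[0,0,0,0,1]]

```text
time_s: 39.55
position: [0.4305, -0.2646, 0.2063]
tcp_rot: [[0.901, -0.433, 0.0], [-0.433, -0.901, -0.0], [0.0, 0.0, -1.0]]
force: [0.8, -0.3, 2.3]
opening: 0.009
```

Request:
send_rows:
  plan:
    - [[0,0,-0.02,0,1],[0,0,0,0,1]]

```text
time_s: 39.75
position: [0.4305, -0.2646, 0.2056]
tcp_rot: [[0.901, -0.433, 0.0], [-0.433, -0.901, -0.0], [0.0, 0.0, -1.0]]
force: [0.2, 0.1, 2.9]
opening: 0.007
```

Request:
send_rows:
  plan:
    - [[0,0,-0.015,0,1],[0,0,0,0,1]]

```text
time_s: 39.95
position: [0.4305, -0.2646, 0.2051]
tcp_rot: [[0.901, -0.433, 0.0], [-0.433, -0.901, -0.0], [0.0, 0.0, -1.0]]
force: [-0.2, 0.9, 3.3]
opening: 0.006
```

Request:
send_rows:
  plan:
    - [[0,0,0.1,0,1],[0,0,0,0,1],[0,0,-0.06,0,1],[0,0,0,0,1]]

```text
time_s: 40.35
position: [0.4302, -0.2643, 0.2059]
tcp_rot: [[0.901, -0.433, -0.001], [-0.433, -0.901, 0.001], [-0.001, -0.0, -1.0]]
force: [0.2, 0.6, -0.5]
opening: 0.003
```

Request:
send_rows:
  plan:
    - [[0,0,-0.015,0,1],[0,0,0,0,1]]

```text
time_s: 40.55
position: [0.4304, -0.2644, 0.2057]
tcp_rot: [[0.901, -0.433, -0.0], [-0.433, -0.901, 0.0], [-0.0, -0.0, -1.0]]
force: [-0.2, 0.0, -0.2]
opening: 0.006
```

Request:
send_rows:
  plan:
    - [[0,0,-0.015,0,1],[0,0,0,0,1]]

```text
time_s: 40.75
position: [0.4304, -0.2645, 0.2053]
tcp_rot: [[0.901, -0.433, -0.0], [-0.433, -0.901, 0.0], [-0.0, -0.0, -1.0]]
force: [-1.2, 0.4, -0.5]
opening: 0.007
```

Request:
send_rows:
  plan:
    - [[0,0,-0.015,0,1],[0,0,0,0,1]]

```text
time_s: 40.95
position: [0.4305, -0.2646, 0.2051]
tcp_rot: [[0.901, -0.433, 0.0], [-0.433, -0.901, -0.0], [0.0, 0.0, -1.0]]
force: [-0.5, 0.7, 0.9]
opening: 0.005
```

Request:
send_rows:
  plan:
    - [[0,0,0.1,0,1],[0,0,0.5,0,1],[0,0,0.8,0,1],[-0.3,0,0.8,0,1],[-0.4,0,0.5,0,1],[-0.4,0.4,0.2,0,1],[-0.2,0.4,0,0,1],[0,0,0,0,1],[0,0,0,0,1]]

```text
time_s: 41.85
position: [0.3916, -0.2403, 0.2917]
tcp_rot: [[0.901, -0.433, -0.0], [-0.433, -0.901, 0.0], [-0.0, -0.0, -1.0]]
force: [0.5, -1.2, -0.5]
opening: 0.007
```

Run:
```python
from h import *
im,K,P,s=cam('wrist');print(s['time_s'],s['position'],s['force'],s['opening'])
cv2.imwrite('pics/C_w.png',im)
for n in ['rod_top','stop_top']: print('w',n,[(np.round(r['at'],4).tolist(),round(r['conf'],2)) for r in mark_of('wrist',n)[:2]])
for c in ['scene','top']:
  im,K,P,s=cam(c)
  for n in ['rod_top','stop_top','amber_bottle','beaker','carton']: print(c,n,[(np.round(r['at'],4).tolist(),round(r['conf'],2)) for r in mark_of(c,n)[:1]])
  if c=='scene': cv2.imwrite('pics/C_s.png',cv2.resize(im[80:240,200:340],None,fx=4,fy=3.7))
```

```text
41.85 [ 0.39157422 -0.24027672  0.29167399] [ 0.54510033 -1.20955052 -0.49321774] 0.006913428080489389
w rod_top []
w stop_top [([0.4285, -0.2641, 0.1908], 0.56)]
scene rod_top [([0.7383, 0.2086, -0.0036], 0.7)]
scene stop_top [([0.428, -0.2639, 0.1897], 0.61)]
scene amber_bottle [([0.7373, 0.2084, -0.0022], 0.87)]
scene beaker [([0.7812, 0.0514, 0.0013], 0.97)]
scene carton [([0.3962, 0.0426, -0.0022], 0.62)]
top rod_top [([0.5449, 0.0234, 0.1918], 0.53)]
top stop_top []
top amber_bottle [([0.7448, 0.2108, 0.0017], 0.64)]
top beaker [([0.7858, 0.0504, 0.0027], 0.56)]
top carton [([0.4003, 0.0436, -0.0041], 0.89)]
```

View pics/C_w.png

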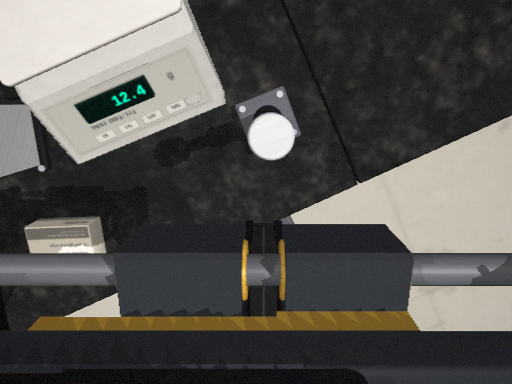

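View pics/C_s.png

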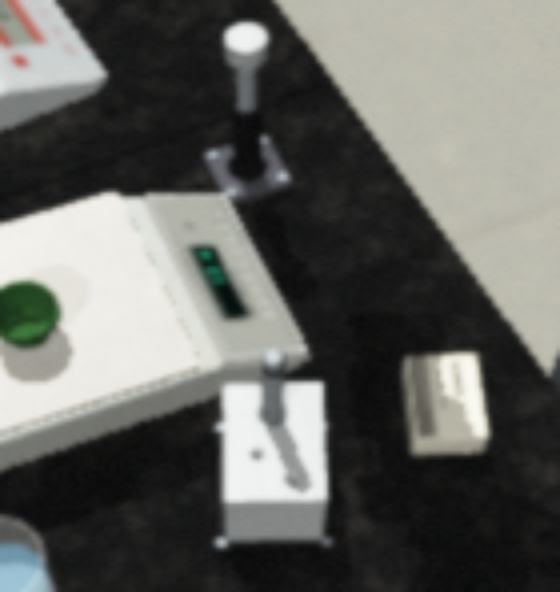

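```bash
python3 -c "
from rig import bot
print(bot.hand_in())"
```

```text
the job is handed in; nothing more can be done
None
```

The rod is standing on the bottom of the bore, and the stop's head is level with its top. I handed the job in at about 42 s, with the arm clear of everything.

- **Turning the rod upright:** The tool can't tilt, so I turned the rod upright in the grip by pushing its tip gently against the block's side face, with at most about 7 N. An earlier try using the bore's mouth failed because the tip slid out. It did no harm that I could see.
- **Bore depth:** I lowered the rod in 1 mm steps until the wrist force changed by about 12 N, eased off, and let go. Touching its top with the closed fingertips gave a rod top at z = 0.188 m, so the bore is about 77 mm deep. My estimate from the camera view of the bore floor was about 73 mm.
- **Height stop:** I pulled the head up a little too far, then pressed it down until the fingertips read the same height as on the rod (TCP z = 0.2051 m). Lifting off and touching again gave contact at 0.2051 m.

In the last pictures the rod is standing, the pin is raised, and the bottle, beaker and carton are within about 5 mm of where they were first seen, which is about what the networks can resolve. The networks put the head top at 0.190–0.191 m and the rod top at 0.189–0.192 m, which agrees within their 4 mm accuracy. In the final scene picture, the network reported the bottle as the rod top, so I ignored that result.

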